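# Clamp the whetstone in the stone holder and hold it

## Task

Set up the whetstone for sharpening: lift it off its drain rack and lay it, pale side up, on the two rubber rails of the stone holder, lengthwise between the sprung jaw pad and the rubber stop, without dropping it. Then, without pushing the jaw itself, pump the teal trigger towards the grey handle, stroke by stroke, until the stone is pressed against the stop and the cushioned jaw pad is pushed about half of its travel in, but never so hard that the pad bottoms out and the brittle stone is crushed. Finish while still holding the trigger squeezed with the stone gripped like this; leave the pot, jar and bowl alone.

Things in the scene. Friction and masses are not known exactly. Their poses are not given: they have to be found in the camera images.
- stone: Whetstone, a slab 180 x 60 x 27 mm of about 0.6 kg (0.5 to 0.8), blue-grey below and cream on top. Origin at the centre of its underside, x along its 180 mm length, y across its 60 mm width, z up. It starts flat on the rack, its underside 14 mm above the worktop.
- rack: Grey plastic drain rack fixed to the worktop: base 205 x 76 mm, 4 mm thick, with four cross ribs 46 mm wide (narrower than the stone, so fingers pass beside them), top of ribs 14 mm above the worktop. Origin at the centre of its underside.
- clamp: Stone holder fixed to the worktop: a one-hand ratchet bar clamp lying on its side, screwed to a white board 390 x 90 x 18 mm (x -150 to 240, y -45 to 45 mm in this frame). Origin on the worktop, x along the bar from the clamp head to the stop, y away from the handle, z up. The end stop, 66 mm wide, fills x 219 to 243 up to z 60. All 'clamp frame' figures below are in mm in this frame.
- bed (a point): Middle of the bed, x 112, y 0, z 30 in the clamp frame, same axes. The bed is two black rubber rails along x, at y -18 and +18, each 9 mm wide, x 20 to 205, tops at z 30, so the laid stone's underside is at this height (12 mm above the board). With its end against the stop, the stone's centre is 8 mm past this point in +x.
- stop_face (a point): Centre of the rubber face of the fixed stop (60 x 24 mm, z 31 to 55): x 210, y 0, z 43 mm in the clamp frame; same axes as the clamp. The opening between stop face and unpressed jaw face is 220 mm minus bar.
- stop_pad: Rubber pad of the fixed stop, 60 mm wide, 24 mm high; its face is stop_face. Origin and axes as the clamp's.
- handle_grip (a point): Middle of the grey fixed handle's grip, x -112, y -94, z 45 in the clamp frame, same axes. Handle: a bar x -122 to -102, y -132 to -16, z 30 to 60, sticking out over the bare worktop. A gripper pointing down and closing along the clamp's x takes handle and trigger together; nothing else stands beside them there.
- trigger (a joint): Squeeze of the trigger (rad): 0 released (spring return), 0.25 fully squeezed. It turns about an upright axis at x -92, y -44 in the clamp frame; the free end moves to the handle (-x). A full stroke drives the bar up to 11 mm, in ratchet teeth of 5 mm: a free full stroke gains about 10 mm. A free stroke takes about 8 N at the grip, a loaded one about 0.8 N more per newton at the jaw.
- trigger_blade: The teal trigger blade: a bar 12 mm thick (x) and 30 mm high (z 30 to 60), reaching 84 mm from its axis. Released it leans 0.25 rad away from the handle; fully squeezed it is parallel to the handle, 4 mm from it, front side at x -86 mm in the clamp frame. Across handle and trigger at trigger_grip it measures 50 mm released and 36 mm squeezed.
- trigger_grip (a point): Point in the middle of the trigger blade, 50 mm from its axis, z 45 mm: where to push it. Moves with the trigger.
- bar (a joint): Advance of the toothed bar and jaw towards the stop (m): 0 fully back, 0.056 fully forward; starts between 0 and 0.014. It moves forward only, by pumping; when the trigger is let go it may slip back by up to one 5 mm tooth. With the 180 mm stone between pad and stop, the pad begins to be pushed in for good at 0.040.
- jaw: The steel toothed bar (14 mm wide, z 39 to 49, passing through the head; its tail ends at x -188 plus bar in the clamp frame) with the grey jaw head at its front (54 mm wide, 40 mm high) and the jaw pad. Origin and axes as the clamp's, shifted in x by bar.
- jaw_pad: Ribbed black rubber pad in front of the jaw head, 56 mm wide, 24 mm high (z 31 to 55), carried on a spring. Its face is jaw_face.
- jaw_face (a point): Centre of the jaw pad's face; unpressed it lies at x -10 mm plus bar in the clamp frame, y 0, z 43 mm; same axes as the clamp.
- cushion (a joint): How far the jaw pad is pushed back into the jaw head (m): 0 free, 0.012 bottomed out. Spring of 2.2 N per mm, so the jaw presses the stone with 1 N plus 2.2 N per mm of this; bottomed out (27 N) any further squeeze loads the stone rigidly. Pushing the stone along the rails alone takes 3 to 6 N (1 to 2.5 mm).
- sauce_pot: Bystander: open round stainless sauce pot without ears, 90 mm wide, 95 mm high, origin at the centre of its underside.
- spice_jar: Bystander: brown jar with red cap, 60 mm wide, 100 mm high, origin at the centre of its underside.
- blue_bowl: Bystander: blue ceramic bowl, 120 mm wide, 55 mm high, origin at the centre of its underside.
- head_top (a point): Centre of the top of the grey clamp head, x -85, y 0, z 66 in the clamp frame, same axes; the head spans x -118 to -52, y -22 to 22 (a flat dark release tab on it rises to z 71). Two ears that carry the trigger's axis reach from it to y -54 (x -112 to -78, z 25 to 65). The ratchet is inside.
Not all that is in view belongs to the job. What is shaped like the stone but red or yellow is not meant.

How it is judged (in metres and radians):
On the way, in this order (a step that is already met when the one before it is completed fails the run):
1. the stone lies flat on the rails between the jaw pad and the stop, lengthwise, pale side up, let go (x of stone in the frame of bed between -0.03 and 0.011 m and y of stone in the frame of bed between -0.01 and 0.01 m and z of stone in the frame of bed between -0.004 and 0.004 m and angle between stone's own z axis and vertical below 0.06 rad and angle between the x axis of stone and the x axis of clamp, either way round below 0.12 rad and contact force between the fingers and stone below 0.3 N), for 0.2 s.
2. the stone is pressed against the stop by the jaw, with the trigger held squeezed (contact force between jaw_pad and stone above 8 N and contact force between stop_pad and stone above 2 N and value of joint trigger above 0.04 rad and contact force between the fingers and trigger_blade above 2 N), for 0.2 s.
At the end, for the whole second after the job is handed in: Stone flat on the rails, pale side up, within 12 mm of the middle line and 7 degrees, its end at the stop; jaw pad presses it with 8 to 30 N, pushed in 3 to 11.5 of its 12 mm; fingers hold the trigger squeezed over 0.04 rad with over 2 N and do not touch the stone (all of step 2 and contact force between jaw_pad and stone below 30 N and value of joint cushion between 0.003 and 0.0115 m and contact force between the fingers and stone below 0.3 N and x of stone in the frame of bed between 0.004 and 0.011 m and y of stone in the frame of bed between -0.012 and 0.012 m and z of stone in the frame of bed between -0.004 and 0.004 m and angle between stone's own z axis and vertical below 0.06 rad and angle between the x axis of stone and the x axis of clamp, either way round below 0.12 rad and linear speed of stone below 0.01 m/s); the arm keeps its last pose, push and grip.
It fails at once if the stone is crushed: the jaw presses it with more than 40 N (contact force between jaw_pad and stone above 40 N).
It fails at once if the stone is dropped: it falls freely at more than 0.5 m/s (linear speed of stone above 0.5 m/s and contact force between stone and anything else below 0.1 N).
It fails at once if the jaw or its bar is pushed by the robot instead of by the trigger (more than 4 N) (contact force between any of the fingers, the arm and jaw above 4 N).
It fails at once if the pot, jar or bowl is moved by more than 30 mm (distance of any of sauce_pot, spice_jar, blue_bowl from where it was at the start of the episode above 0.03 m).
It also fails if it takes over 58 s, if anything falls off the work surface, if the arm or the gripper's body presses on something with over 40 N, if the wrist force passes 120 N, or if a joint passes its speed limit or range.

## Robot

A 6-joint arm with a two-finger parallel gripper is mounted at the origin on the work surface. World frame = base frame: x ahead of the robot, y to its left, z up, the work surface at z = 0. Lengths are in mm, angles in rad, forces in N, time in s.
With the tool pointing down it reaches from about 275 to 1000 mm from the base axis. Payload 8.4 kg.
Tool frame: the origin (TCP) lies midway between the tips of the shut fingers; the grasp point (between the pads) lies 19 mm behind it; z points along the fingers, x is the direction in which the jaws open and shut, and the axes are right-handed (so a half turn about z gives the same grasp; the last joint's range is limited). The gripper opens to 85 mm and grips with 20 to 120 N. Pads are 22 mm wide; open, the fingers measure 114 mm over their backs; the gripper's body (76 mm by 85 mm) begins 54 mm behind the grasp point. The pads swing forward as they close: fully open they stand 13 mm farther back than shut.
Start: joints at [-1.104, 0.353, 1.633, -0, 1.155, -0.002], TCP at [282.384, -557.573, 231.281] pointing down, gripper open.
Joint ranges: [-2.63, 2.63], [-0.92, 2.1], [0.06, 2.66], [-1.3, 4.44], [0, 2.69], [-3.02, 3.02]. Speed limits (rad/s): [2.22, 2.22, 2.79, 3.14, 3.14, 3.14].

## Interface

Orientations are given as [roll, pitch, yaw] about the fixed x, y, z axes, in that order (R = Rz(yaw) Ry(pitch) Rx(roll)).
In Python, from rig import sense, grab_frame, camera_model, job gives the robot as it stands.
- The arm moves only by the tool arm_command, never from a script. Its argument "plan" is a list of rows, each an object with "translation": the shift along the tool's x, y, z in cm, a list of three; "twist": the turn about the tool's z in rad; "gripper": the opening, from 0 (shut) to 1 (fully open). A call has exactly 5 rows; each row is the pose to reach, as a shift and turn from the pose measured when the call began, along the tool's axes at that moment; what a row does not reach only later rows make up. A row lasts 1/12 s, in which the tool goes at most 41.7 mm and 7.16 degrees, less where a joint would pass 70% of its speed; a pose out of reach is approached as far as the arm can. A call with a gripper value outside its range is refused whole. The fingers move at their own pace and stop on an object; "squeeze" is the grip in N (left out, the last holds). Time passes only in rows, so rows that repeat a pose let the fingers close, or fill a call up. It gives the time, the measured TCP pose, the force and the opening at its end, in the units of the state.
- sense(): the state, without advancing time (a new reading comes with each control period).
- grab_frame(name): name is "scene" or "side" or "wrist"; returns the picture (400x640x3 uint8, blue, green, red); there is no depth.
- camera_model(name): a dict with "fx", "fy", "cx", "cy" (pixels), "pose" (4x4, takes a point from camera to world coordinates). Camera axes: x right, y down, z forward; pixel columns grow to the right and rows downward; lengths in mm; the calibration is good to about 2 mm. A picture is of the moment at which its call begins: read the wrist's pose just before it. camera_model takes no time and is no camera call; for the wrist camera it gives the pose at the moment of the call.
- job.sign_off(): hands the job in, once; it reports no verdict.
The state is a dict: "clock": time; "qpos": joint angles; "qvel": joint speeds; "joint_efforts": joint torques, N m; "eef_pos": TCP position; "tcp_rot": TCP orientation; "contact_force": force on the tool from outside, world axes, zero at the start; "wrist_torque": the same for the moment, N m; "opening": opening from 0.0 (shut) to 1.0 (fully open).
Only numpy, scipy, OpenCV 4.12 (cv2) and the standard library are available. Lean on these libraries where they do the work, as an engineer would, in place of code of your own. Each camera call takes 0.05 s, during which the arm holds its last target.

## Working session

There is one attempt and no reset: what is moved stays moved. The work goes in short steps, Python scripts to look and compute and a tool call to move; the robot and the scene stay as the last step left them, time stands still between calls to the robot, and variables do not carry over. Pictures are saved under pics/ and viewed, and the job is handed in when it is done.

Besides the shell and the picture viewer there is one more tool, called as a command line: name --argument value ..., lists and objects as JSON in quotes. arm_command: Moves the arm, as the interface text tells. Its arguments: {"type":"object","properties":{"plan":{"type":"array","items":{"type":"object","properties":{"translation":{"type":"array","items":{"type":"number"}},"twist":{"type":"number"},"gripper":{"type":"number"}}}},"squeeze":{"type":"number"}},"required":["plan"]}

```bash
ls; mkdir -p pics; python3 - <<'E'
from rig import sense, grab_frame, camera_model
import cv2, numpy as np
for n in ("scene","side","wrist"):
    m=camera_model(n); cv2.imwrite(f"pics/a_{n}.png",grab_frame(n))
    print(n,[round(m[k],1) for k in("fx","fy","cx","cy")],np.round(m["pose"],3).tolist())
s=sense(); print(s)
E
```

```text
pics
scene [369.4, 369.4, 321.6, 197.1] [[-0.443, 0.572, -0.691, 1200.926], [0.897, 0.281, -0.342, 458.996], [-0.001, -0.771, -0.637, 686.87], [0.0, 0.0, 0.0, 1.0]]
side [436.8, 436.8, 326.2, 202.7] [[-0.957, -0.179, 0.229, 298.521], [-0.291, 0.575, -0.764, 928.17], [0.005, -0.798, -0.603, 711.044], [0.0, 0.0, 0.0, 1.0]]
wrist [341.0, 341.0, 321.6, 200.5] [[0.452, -0.861, -0.232, 340.947], [-0.892, -0.437, -0.116, -527.299], [-0.002, 0.259, -0.966, 373.282], [0.0, 0.0, 0.0, 1.0]]
{'clock': 0.15, 'qpos': array([-1.10440810e+00,  3.53498208e-01,  1.63398813e+00, -1.90793408e-05,
        1.15519402e+00, -2.40406126e-03]), 'qvel': array([-0.0013989 , -0.00163221, -0.00185932,  0.00161906, -0.00029687,
       -0.00097601]), 'joint_efforts': array([ 5.53275895e-04, -6.05638576e+01, -3.42339420e+01,  7.39772872e-05,
        6.16286634e-03, -2.57481366e-05]), 'eef_pos': array([ 282.20336379, -557.23820723,  230.71779971]), 'tcp_rot': array([ 3.14157782e+00,  1.08774387e-03, -1.10199633e+00]), 'contact_force': array([ 0.15908234,  0.20038959, -0.0468448 ]), 'wrist_torque': array([ 0.02904294,  0.00959262, -0.00570312]), 'opening': 1.0036285344524423}
```

View pics/a_scene.png

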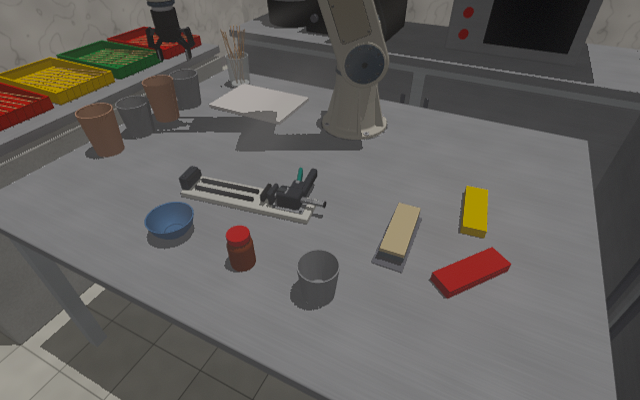

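View pics/a_side.png

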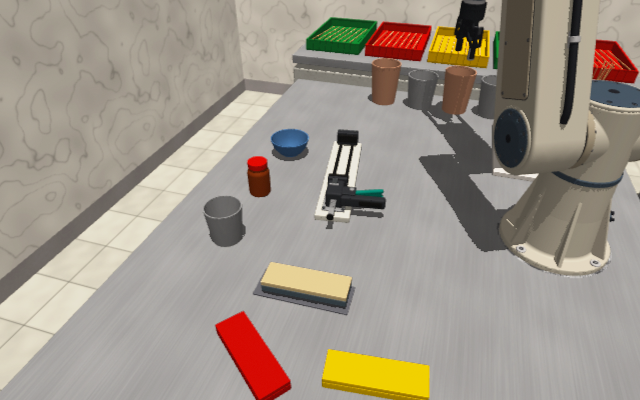

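View pics/a_wrist.png

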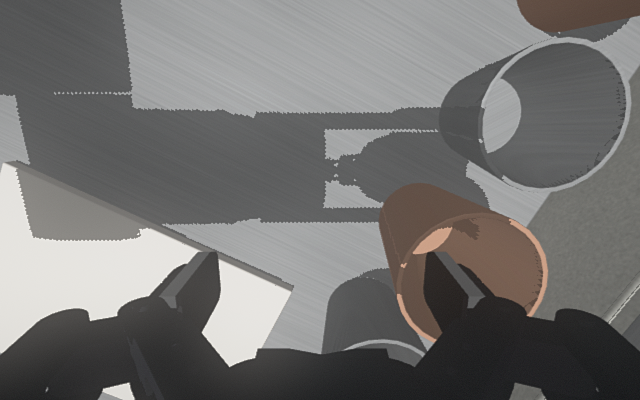

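The candidates in the scene view are the cream/blue-grey slab on the grey rack (400,232), a yellow slab (475,211) and a red slab (471,272). In the side view they are at (307,283), (376,375) and (252,355). I choose the cream one on the rack. Next I'll take a close crop and measure.

```bash
cat > h.py <<'E'
import numpy as np, cv2
from rig import sense, grab_frame, camera_model
def ray(m,u,v):
    P=np.array(m["pose"]); d=P[:3,:3]@np.array([(u-m["cx"])/m["fx"],(v-m["cy"])/m["fy"],1]); return P[:3,3],d
def onz(m,u,v,z):
    o,d=ray(m,u,v); return (o+d*(z-o[2])/d[2])
def proj(m,p):
    P=np.array(m["pose"]); q=P[:3,:3].T@(np.array(p,float)-P[:3,3]); return np.array([m["cx"]+m["fx"]*q[0]/q[2],m["cy"]+m["fy"]*q[1]/q[2]])
def plane_rect(m,mask,z):
    cs,_=cv2.findContours(mask,cv2.RETR_EXTERNAL,cv2.CHAIN_APPROX_NONE)
    c=max(cs,key=cv2.contourArea)
    pts=np.array([onz(m,p[0][0],p[0][1],z)[:2] for p in c],np.float32)
    return cv2.minAreaRect(pts), pts
E
python3 - <<'E'
from h import *
for n in("scene","side"):
    im=cv2.imread(f"pics/a_{n}.png"); m=camera_model(n)
    hsv=cv2.cvtColor(im,cv2.COLOR_BGR2HSV)
    u,v=(400,225) if n=="scene" else (307,280)
    print(n,hsv[v,u], hsv[211,475] if n=="scene" else hsv[375,376])
    mask=cv2.inRange(hsv,(12,50,120),(28,150,255))
    sub=np.zeros_like(mask); sub[v-50:v+50,u-70:u+70]=mask[v-50:v+50,u-70:u+70]
    r,p=plane_rect(m,sub,41); print(r, cv2.boxPoints(r).round().tolist())
    x0,y0=(330,170) if n=="scene" else (210,230)
    a=cv2.resize(im[y0:y0+150,x0:x0+200],None,fx=3,fy=3,interpolation=cv2.INTER_CUBIC); 
    b=(150,150) if n=="scene" else (280,110)
    cl=cv2.resize(im[b[1]:b[1]+120,b[0]:b[0]+190 if n=="scene" else b[0]+130],None,fx=4,fy=4,interpolation=cv2.INTER_CUBIC)
    cv2.imwrite(f"pics/b_{n}_stone.png",a); cv2.imwrite(f"pics/b_{n}_clamp.png",cl)
E
```

```text
scene [ 21  72 159] [ 26 255 169]
((517.5862426757812, 341.48443603515625), (180.03851318359375, 59.58586120605469), 2.7460453510284424) [[426.0, 367.0], [429.0, 307.0], [609.0, 316.0], [606.0, 376.0]]
side [ 22  89 231] [ 26 255 241]
((516.421630859375, 343.9820861816406), (180.7952880859375, 67.51691436767578), 2.6752898693084717) [[425.0, 373.0], [428.0, 306.0], [608.0, 314.0], [605.0, 382.0]]
```

View pics/b_scene_stone.png

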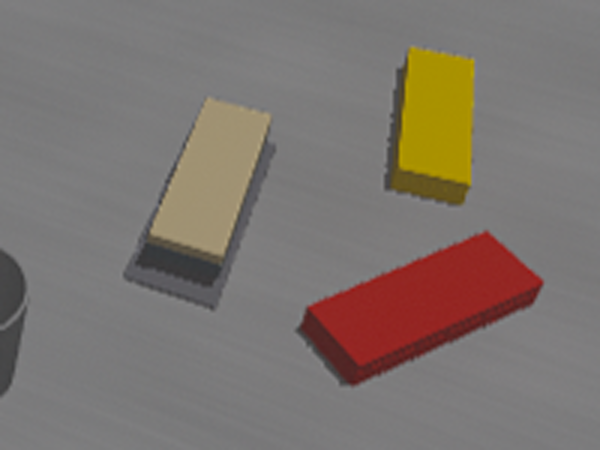

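View pics/b_scene_clamp.png

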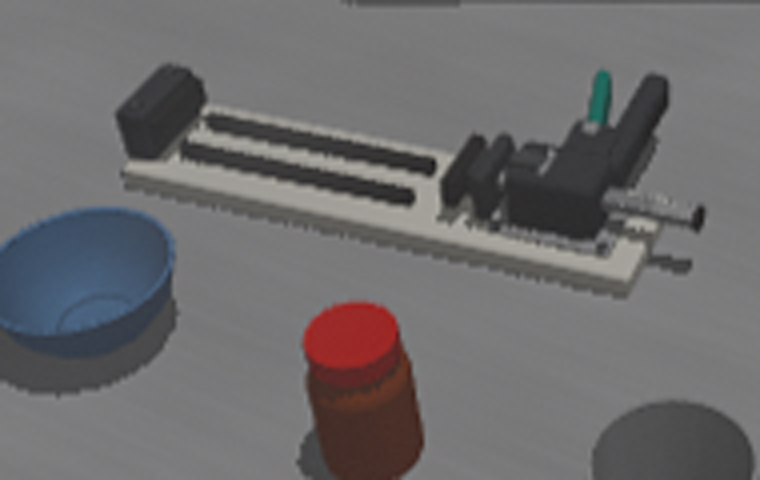

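View pics/b_side_clamp.png

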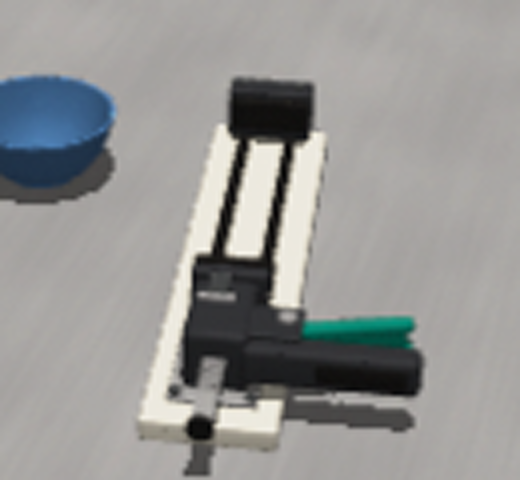

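The crop confirms the choice: the cream-topped, blue-grey slab on its rack, with yellow and red as separate slabs. The clamp's stop is at upper left in the scene view and its handle points towards the robot. Next I'll make a rough clamp estimate.

```bash
python3 - <<'E'
from h import *
m=camera_model("scene")
for p in [(180.5,193.5),(305.5,221),(314.5,208)]: print("scene z18",onz(m,*p,18).round(1))
m2=camera_model("side")
for p in [(314.5,217.5),(350,219.5),(361.3,143)]: print("side z18",onz(m2,*p,18).round(1))
# objects: base approx
for n,mm,p in [("bowl",m,(170,225)),("jar",m,(241,262)),("pot",m,(318,290))]: print(n,onz(mm,*p,10).round())
E
```

```text
scene z18 [ 640.9 -271.4   18. ]
scene z18 [583.6 105.8  18. ]
scene z18 [527.  103.4  18. ]
side z18 [572.  117.1  18. ]
side z18 [484.6  98.3  18. ]
side z18 [ 546.7 -289.3   18. ]
bowl [ 747. -212.   10.]
jar [769.  31.  10.]
pot [759. 231.  10.]
```

```bash
cat >> h.py <<'E'
def go(p,yaw,quiet=False):
    s=sense(); e=np.array(s["eef_pos"]); y=s["tcp_rot"][2]
    d=np.array(p,float)-e; c,sn=np.cos(y),np.sin(y)
    t=np.array([c*d[0]+sn*d[1], sn*d[0]-c*d[1], -d[2]])/10
    tw=-((yaw-y+np.pi)%(2*np.pi)-np.pi)
    print("t",round(s["clock"],2),"at",e.round(1),"rpy",s["tcp_rot"].round(3),"F",s["contact_force"].round(1),"op",round(s["opening"],3),"-> shift cm",t.round(2),"twist",round(tw,3))
E
python3 -c "
from h import *
go((540,-90,260),-1.42)"
```

```text
t 0.15 at [ 282.2 -557.2  230.7] rpy [ 3.142e+00  1.000e-03 -1.102e+00] F [ 0.2  0.2 -0. ] op 1.004 -> shift cm [-30.04 -44.11  -2.93] twist 0.318
```

arm_command --plan '[{"translation": [-2.4,-3.4,-0.6],"twist": 0.06,"gripper": 1},{"translation": [-4.8,-6.8,-1.2],"twist": 0.12,"gripper": 1},{"translation": [-7.2,-10.2,-1.8],"twist": 0.18,"gripper": 1},{"translation": [-9.6,-13.6,-2.4],"twist": 0.25,"gripper": 1},{"translation": [-12,-17.2,-2.9],"twist": 0.32,"gripper": 1}]'

```text
clock: 0.57
eef_pos: [380.0, -373.8, 259.7]
tcp_rot: [3.141, 0.001, -1.426]
contact_force: [0.6, 0.1, 0.8]
opening: 1.006
```

```bash
python3 -c "
from h import *
go((540,-90,260),-1.42)"
```

```text
t 0.57 at [ 380.  -373.8  259.7] rpy [ 3.141e+00  1.000e-03 -1.426e+00] F [0.6 0.1 0.8] op 1.006 -> shift cm [-25.77 -19.93  -0.03] twist -0.006
```

arm_command --plan '[{"translation": [-3.2,-2.4,0],"twist": 0,"gripper": 1},{"translation": [-6.4,-5,0],"twist": 0,"gripper": 1},{"translation": [-9.6,-7.4,0],"twist": 0,"gripper": 1},{"translation": [-12.8,-9.9,0],"twist": 0,"gripper": 1},{"translation": [-16,-12.4,0],"twist": 0,"gripper": 1}]'

```text
clock: 0.98
eef_pos: [480.1, -195.7, 259.8]
tcp_rot: [3.141, 0.001, -1.426]
contact_force: [0.5, -1.0, 0.4]
opening: 1.0
```

arm_command --plan '[{"translation": [-3.2,-2.5,0],"twist": 0,"gripper": 1},{"translation": [-6.4,-5,0],"twist": 0,"gripper": 1},{"translation": [-9,-7,0],"twist": 0,"gripper": 1},{"translation": [-9.8,-7.5,0],"twist": 0,"gripper": 1},{"translation": [-9.8,-7.5,0],"twist": 0,"gripper": 1}]'

```text
clock: 1.4
eef_pos: [540.9, -85.8, 259.6]
tcp_rot: [3.141, 0.002, -1.423]
contact_force: [-0.3, -1.2, -0.7]
opening: 0.997
```

```bash
python3 - <<'E'
from h import *
import pickle
go((540,-90,260),-1.42)
m=camera_model("wrist"); im=grab_frame("wrist"); cv2.imwrite("pics/c_wrist.png",im); pickle.dump(m,open("c.pkl","wb"))
E
```

```text
t 1.4 at [540.9 -85.8 259.6] rpy [ 3.141e+00  2.000e-03 -1.423e+00] F [-0.3 -1.2 -0.7] op 0.997 -> shift cm [ 0.41  0.15 -0.04] twist -0.003
```

View pics/c_wrist.png

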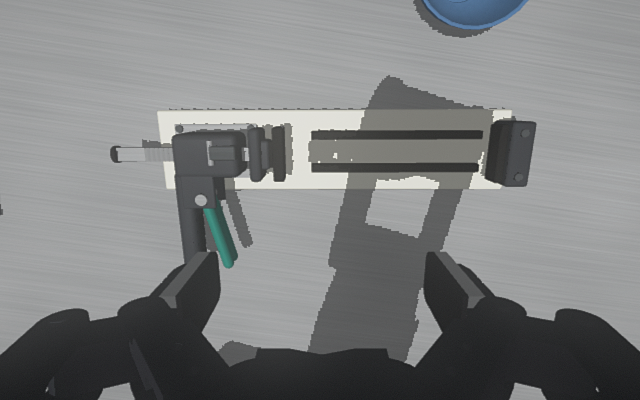

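The wrist view shows the board from (157,112) to about (512,108). The rails run x 311–482 at rows 134 and 168. The bar tail is at (113,154), the jaw pad at about 285, and the teal trigger between (207,207) and (230,265). I'll measure these now.

```bash
python3 - <<'E'
from h import *
import pickle
m=pickle.load(open("c.pkl","rb")); im=cv2.imread("pics/c_wrist.png"); g=cv2.cvtColor(im,cv2.COLOR_BGR2GRAY)
# rails: dark blobs within
sub=np.zeros_like(g); sub[125:180,300:484]=(g[125:180,300:484]<60)*255
n,l,st,_=cv2.connectedComponentsWithStats(sub)
R=[]
for i in range(1,n):
    if st[i,4]>300:
        msk=((l==i)*255).astype(np.uint8); r,p=plane_rect(m,msk,30); R.append(r); print("rail",st[i],[np.round(x,1) for x in r])
bw=((g>185)*255).astype(np.uint8)
# board left edge columns and lower/upper edge by subrow
for v in (118,180): 
    row=g[v]; u=np.where(row>190)[0]; print("left",v,u[:3],onz(m,u[0]-.5,v,18).round(1))
for u in (200,250,300,330): 
    col=g[:,u]; vs=np.where(col>190)[0]; 
    print(u,vs.min(),vs.max()); 
for u in(190,300,470):
    print(u,g[104:116,u],g[182:194,u])
a=cv2.resize(im[95:275,95:305],None,fx=3.5,fy=3.2,interpolation=cv2.INTER_CUBIC); cv2.imwrite("pics/c_crop.png",a)
E
```

```text
rail [372 131 111   8 832] [array([ 596.2, -190.7]), array([  7.4, 118. ]), np.float64(8.5)]
rail [364 163 114   9 820] [array([ 560.8, -192. ]), array([  8.9, 124.8]), np.float64(8.5)]
left 118 [158 159 160] [569.6 101.4  18. ]
left 180 [165 166 167] [501.   91.8  18. ]
200 111 123
250 111 188
300 110 188
330 110 188
190 [170 173 174 169 167 147 176 210 225 225 225 224] [86 87 86 86 86 87 86 85 85 85 86 84]
300 [165 164 165 167 153 117 199 219 226 224 224 224] [223 223 223 224 224 226 212 159 165 169 164 163]
470 [166 169 157  99  94 115 124 123 123 124 123 123] [141 219 224 221 221 226 224 152 163 165 164 160]
```

View pics/c_crop.png

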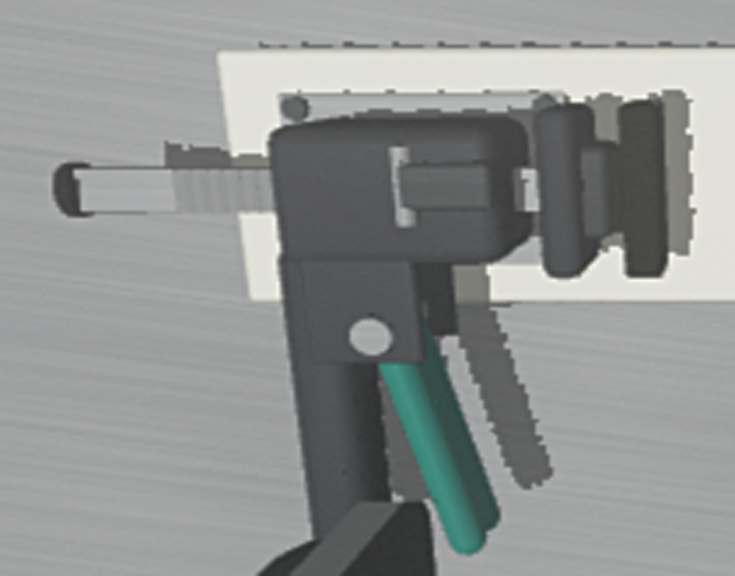

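```bash
cat >> h.py <<'E'
A=-1.4224; ex=np.array([np.cos(A),np.sin(A)]); ey=np.array([-np.sin(A),np.cos(A)])
OX,OY=133.6,543.9
def w2c(p): return np.array([p[0]*ex[0]+p[1]*ex[1]-OX, p[0]*ey[0]+p[1]*ey[1]-OY, p[2]])
def c2w(x,y,z): 
    q=(x+OX)*ex+(y+OY)*ey; return np.array([q[0],q[1],z])
E
python3 - <<'E'
from h import *
import pickle
m=pickle.load(open("c.pkl","rb")); g=cv2.cvtColor(cv2.imread("pics/c_wrist.png"),cv2.COLOR_BGR2GRAY)
for v in(134,135,167): print(v,g[v,304:318],g[v,474:490])
print("row154",g[154,104:125]); print("row 130,180 jaw",g[155,268:296],g[130,268:296])
for n,u,v,z in [("railL",311,134.5,30),("railL2",311,167,30),("railR",482.5,134.5,30),("boardTL",157,110.5,18),("boardB",300,188.7,18),("boardT",300,109.7,18),("tail",111,154,44),("padface",285.3,151,55),("padtop",282,127,55),("padbot",284.5,181,55),("pivot",201,200,65),("tip",229,267,60)]:
    print(n,w2c(onz(m,u,v,z)).round(1))
print("origin",c2w(0,0,0),"bed",c2w(112,0,30),"grip",c2w(-101,-94,45))
E
```

```text
134 [224 224 223 224 225 229 235 125  74  74  78  81  78  77] [ 50  51  51  50  50  50  51  46  63 121 126 124 122 125 125 105]
135 [223 224 224 224 224 228 235 124  72  75  79  77  78  77] [ 49  50  50  49  49  49  46  46  67 122 127 124 123 125 126  92]
167 [224 223 224 223 224 227 234 136  77  72  76  76  77  76] [ 52  53  51  43  81 226 230 230 148 121 125 108  62  48  51  52]
row154 [161 160 161 162 162 165  93  68  72  74  70  64  66 104 168 174 172 172
 173 172 172]
row 130,180 jaw [ 78  74  72  74  68  73  75  73  75  75  76  74  75  76  74  68  67  93
 128 132 130 131 129 124 147 223 226 224] [130 133 132 101  75  76  75  75  76  77  77  75  77  75  70  70  92 129
 132 131 131 129 127 134 226 227 225 224]
railL [18.8 17.5 30. ]
railL2 [ 18.6 -17.7  30. ]
railR [202.9  17.6  30. ]
boardTL [-149.3   42.4   18. ]
boardB [  5.3 -45.   18. ]
boardT [ 6.7 43.2 18. ]
tail [-191.    -1.7   44. ]
padface [-6.6  2.8 55. ]
padtop [-9.2 26.7 55. ]
padbot [ -8.2 -28.2  55. ]
pivot [-93.2 -46.   65. ]
tip [ -71.3 -123.5   60. ]
origin [557.67530727 -51.71481082   0.        ] bed [ 574.23476211 -162.48386993   30.        ] grip [449.77533857  34.27703039  45.        ]
```

```bash
sed -i 's/OX,OY=.*/OX,OY=132.1,543.3/' h.py; python3 -c "
from h import *
go((517,342,200),1.618)"
```

```text
t 1.45 at [540.1 -87.2 259.6] rpy [ 3.140e+00  1.000e-03 -1.424e+00] F [-0.1  0.3 -0.4] op 1.002 -> shift cm [-42.8   -4.01   5.96] twist -3.042
```

arm_command --plan '[{"translation": [-2,-0.2,0.2],"twist": -0.12,"gripper": 1},{"translation": [-4,-0.4,0.4],"twist": -0.24,"gripper": 1},{"translation": [-6,-0.6,0.6],"twist": -0.36,"gripper": 1},{"translation": [-8,-0.8,0.8],"twist": -0.48,"gripper": 1},{"translation": [-10,-1,1],"twist": -0.61,"gripper": 1}]'

```text
clock: 1.87
eef_pos: [534.6, 12.1, 249.5]
tcp_rot: [3.14, 0.001, -0.815]
contact_force: [0.0, -0.3, -0.4]
opening: 0.998
```

```bash
python3 -c "
from h import *
go((517,342,200),1.618)"
```

```text
t 1.87 at [534.6  12.1 249.5] rpy [ 3.14e+00  1.00e-03 -8.15e-01] F [ 0.  -0.3 -0.4] op 0.998 -> shift cm [-25.21 -21.35   4.95] twist -2.433
```

arm_command --plan '[{"translation": [-1.3,-1.1,0.2],"twist": -0.12,"gripper": 1},{"translation": [-2.6,-2.2,0.4],"twist": -0.24,"gripper": 1},{"translation": [-3.9,-3.3,0.7],"twist": -0.36,"gripper": 1},{"translation": [-5.2,-4.4,0.9],"twist": -0.48,"gripper": 1},{"translation": [-6.5,-5.5,1.2],"twist": -0.61,"gripper": 1}]'

```text
clock: 2.28
eef_pos: [529.7, 95.9, 237.5]
tcp_rot: [3.141, 0.002, -0.206]
contact_force: [-0.0, -0.9, 0.2]
opening: 1.003
```

```bash
python3 -c "
from h import *
go((517,342,200),1.618)"
```

```text
t 2.28 at [529.7  95.9 237.5] rpy [ 3.141e+00  2.000e-03 -2.060e-01] F [-0.  -0.9  0.2] op 1.003 -> shift cm [ -6.27 -23.83   3.75] twist -1.824
```

arm_command --plan '[{"translation": [-0.4,-1.6,0.3],"twist": -0.12,"gripper": 1},{"translation": [-0.8,-3.2,0.5],"twist": -0.24,"gripper": 1},{"translation": [-1.3,-4.8,0.8],"twist": -0.36,"gripper": 1},{"translation": [-1.7,-6.4,1],"twist": -0.48,"gripper": 1},{"translation": [-2.1,-8,1.3],"twist": -0.61,"gripper": 1}]'

```text
clock: 2.7
eef_pos: [525.4, 177.2, 224.4]
tcp_rot: [3.142, 0.002, 0.403]
contact_force: [0.2, 0.3, -0.2]
opening: 1.002
```

```bash
python3 -c "
from h import *
go((517,342,200),1.618)"
```

```text
t 2.7 at [525.4 177.2 224.4] rpy [3.142e+00 2.000e-03 4.030e-01] F [ 0.2  0.3 -0.2] op 1.002 -> shift cm [  5.7  -15.48   2.44] twist -1.215
```

arm_command --plan '[{"translation": [0.6,-1.6,0.3],"twist": -0.12,"gripper": 1},{"translation": [1.2,-3.2,0.5],"twist": -0.24,"gripper": 1},{"translation": [1.8,-4.8,0.8],"twist": -0.36,"gripper": 1},{"translation": [2.4,-6.4,1],"twist": -0.48,"gripper": 1},{"translation": [3,-8,1.3],"twist": -0.61,"gripper": 1}]'

```text
clock: 3.12
eef_pos: [521.9, 261.2, 211.3]
tcp_rot: [-3.141, 0.003, 1.013]
contact_force: [-0.0, 0.1, 0.1]
opening: 0.999
```

```bash
python3 -c "
from h import *
go((517,342,200),1.618)"
```

```text
t 3.12 at [521.9 261.2 211.3] rpy [-3.141e+00  3.000e-03  1.013e+00] F [-0.   0.1  0.1] op 0.999 -> shift cm [ 6.59 -4.69  1.13] twist -0.605
```

arm_command --plan '[{"translation": [1.4,-1,0.2],"twist": -0.12,"gripper": 1},{"translation": [2.8,-2,0.4],"twist": -0.24,"gripper": 1},{"translation": [4.2,-3,0.8],"twist": -0.36,"gripper": 1},{"translation": [5.6,-4,1],"twist": -0.48,"gripper": 1},{"translation": [6.6,-4.7,1.1],"twist": -0.605,"gripper": 1}]'

```text
clock: 3.53
eef_pos: [517.3, 341.2, 199.7]
tcp_rot: [-3.139, 0.002, 1.622]
contact_force: [-0.2, -0.3, 0.6]
opening: 0.998
```

```bash
python3 - <<'E'
from h import *
import pickle
go((517,342,200),1.618)
m=camera_model("wrist"); im=grab_frame("wrist"); cv2.imwrite("pics/d_wrist.png",im); pickle.dump(m,open("d.pkl","wb"))
hsv=cv2.cvtColor(im,cv2.COLOR_BGR2HSV); mask=cv2.inRange(hsv,(12,50,100),(28,150,255))
r,p=plane_rect(m,mask,41); print(r)
E
```

```text
t 3.53 at [517.3 341.2 199.7] rpy [-3.139e+00  2.000e-03  1.622e+00] F [-0.2 -0.3  0.6] op 0.998 -> shift cm [ 0.08 -0.03 -0.03] twist 0.004
((517.5338745117188, 339.87481689453125), (178.14659118652344, 59.62630081176758), 3.034271717071533)
```

View pics/d_wrist.png

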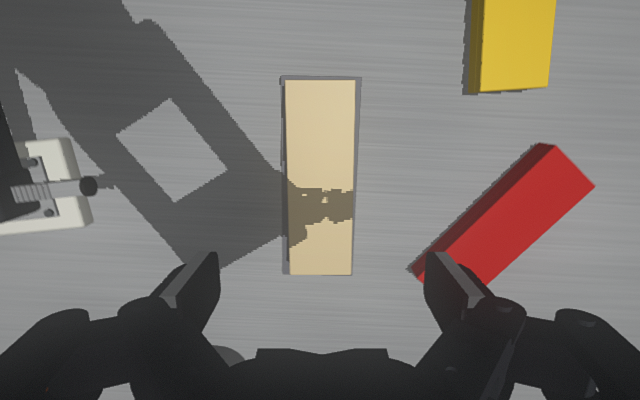

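```bash
python3 - <<'E'
from h import *
import pickle
m=pickle.load(open("d.pkl","rb"))
for p in [(410,270),(470,292),(545,143)]: print(onz(m,*p,28).round())
go((517.5,340.5,10),1.624)
E
```

```text
[604. 435.  28.]
[625. 500.  28.]
[471. 543.  28.]
t 3.58 at [517.3 342.9 199.7] rpy [-3.139e+00  1.000e-03  1.632e+00] F [-0.5  2.2  0.2] op 0.999 -> shift cm [-0.24  0.   18.97] twist 0.008
```

arm_command --plan '[{"translation": [-0.2,0,3],"twist": 0,"gripper": 1},{"translation": [-0.2,0,6],"twist": 0,"gripper": 1},{"translation": [-0.2,0,9],"twist": 0,"gripper": 1},{"translation": [-0.2,0,12],"twist": 0,"gripper": 1},{"translation": [-0.2,0,14],"twist": 0,"gripper": 1}]'

```text
clock: 4.0
eef_pos: [516.5, 337.7, 57.1]
tcp_rot: [-3.137, 0.003, 1.627]
contact_force: [0.0, -0.8, -0.6]
opening: 0.997
```

```bash
python3 - <<'E'
from h import *
go((517.5,340.5,10),1.624)
cv2.imwrite("pics/e_wrist.png",grab_frame("wrist"))
E
```

```text
t 4.0 at [516.5 337.7  57.1] rpy [-3.137e+00  3.000e-03  1.627e+00] F [ 0.  -0.8 -0.6] op 0.997 -> shift cm [0.27 0.11 4.71] twist 0.003
```

View pics/e_wrist.png

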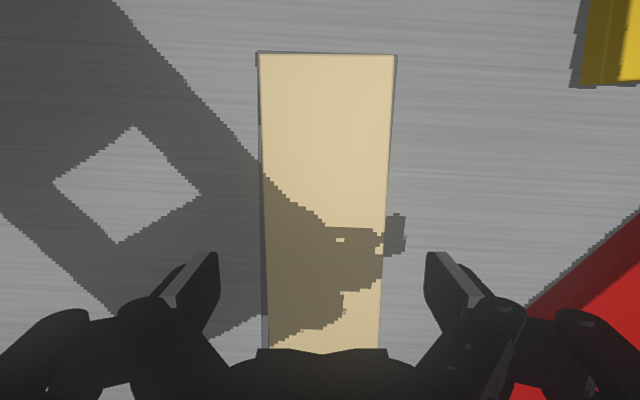

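The stone sits centred between the fingers (stone centre column about 324, finger midpoint about 322). Now I'll descend.

arm_command --plan '[{"translation": [0.2,0.1,1.5],"twist": 0,"gripper": 1},{"translation": [0.2,0.1,3],"twist": 0,"gripper": 1},{"translation": [0.2,0.1,4.4],"twist": 0,"gripper": 1},{"translation": [0.2,0.1,4.8],"twist": 0,"gripper": 1},{"translation": [0.2,0.1,4.8],"twist": 0,"gripper": 1}]'

```text
clock: 4.47
eef_pos: [515.3, 337.3, 5.5]
tcp_rot: [-3.132, 0.006, 1.626]
contact_force: [-1.4, 0.4, -0.3]
opening: 0.998
```

arm_command --plan '[{"translation": [0,0,0],"twist": 0,"gripper": 0.6},{"translation": [0,0,0],"twist": 0,"gripper": 0.5},{"translation": [0,0,0],"twist": 0,"gripper": 0.5},{"translation": [0,0,0],"twist": 0,"gripper": 0.5},{"translation": [0,0,0],"twist": 0,"gripper": 0.5}]' --squeeze 60

```text
clock: 4.88
eef_pos: [516.1, 337.8, 6.9]
tcp_rot: [-3.133, 0.005, 1.625]
contact_force: [0.2, -1.5, 6.4]
opening: 0.693
```

```bash
python3 - <<'E'
from h import *
go((517.5,340.5,10),1.624)
im=grab_frame("side"); cv2.imwrite("pics/f_side.png",cv2.resize(im[180:360,190:420],None,fx=3,fy=3,interpolation=cv2.INTER_CUBIC))
E
```

```text
t 4.88 at [516.1 337.8   6.9] rpy [-3.133  0.005  1.625] F [ 0.2 -1.5  6.4] op 0.693 -> shift cm [ 0.26  0.15 -0.31] twist 0.001
```

View pics/f_side.png

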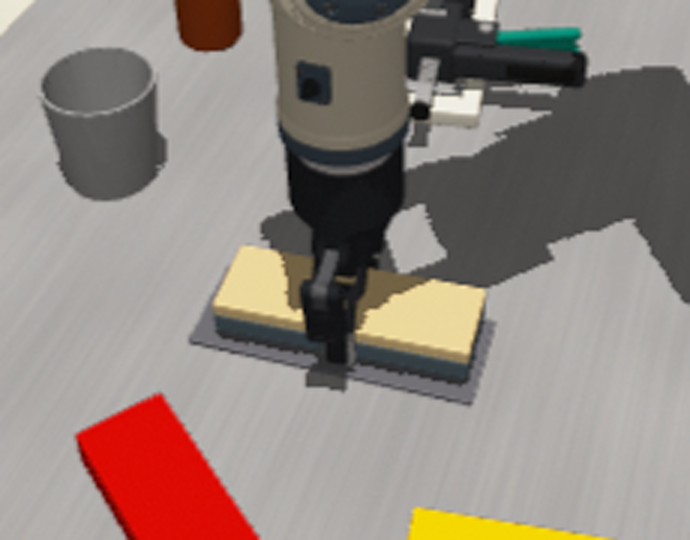

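The fingers closed on the stone's sides (opening 0.693, about 59 mm). Now I'll lift gently.

arm_command --plan '[{"translation": [0,0,-0.5],"twist": 0,"gripper": 0.5},{"translation": [0,0,-1.5],"twist": 0,"gripper": 0.5},{"translation": [0,0,-3.5],"twist": 0,"gripper": 0.5},{"translation": [0,0,-6],"twist": 0,"gripper": 0.5},{"translation": [0,0,-8],"twist": 0,"gripper": 0.5}]'

```text
clock: 5.35
eef_pos: [516.5, 338.2, 88.7]
tcp_rot: [-3.133, 0.005, 1.626]
contact_force: [-0.5, -0.6, -4.7]
opening: 0.689
```

arm_command --plan '[{"translation": [0,0,-2],"twist": 0,"gripper": 0.5},{"translation": [0,0,-4],"twist": 0,"gripper": 0.5},{"translation": [0,0,-5],"twist": 0,"gripper": 0.5},{"translation": [0,0,-5],"twist": 0,"gripper": 0.5},{"translation": [0,0,-5],"twist": 0,"gripper": 0.5}]'

```text
clock: 5.77
eef_pos: [516.8, 338.4, 138.8]
tcp_rot: [-3.134, 0.005, 1.626]
contact_force: [-0.8, 0.0, -5.6]
opening: 0.692
```

```bash
python3 - <<'E'
from h import *
import pickle
t=c2w(112,0,150); go(t,A+np.pi/2)
s=sense()
m=camera_model("wrist"); im=grab_frame("wrist"); cv2.imwrite("pics/g_wrist.png",im)
hsv=cv2.cvtColor(im,cv2.COLOR_BGR2HSV); mask=cv2.inRange(hsv,(12,50,60),(28,150,255))
z=41+s["eef_pos"][2]-6.9
r,p=plane_rect(m,mask,z); print(r, z)
E
```

```text
t 5.77 at [516.8 338.4 138.8] rpy [-3.134  0.005  1.626] F [-0.8  0.  -5.6] op 0.692 -> shift cm [-50.19   2.92  -1.12] twist 1.477
((485.7708740234375, 337.5486755371094), (113.51776885986328, 59.33150863647461), 3.1234164237976074) 172.87085735596406
```

View pics/g_wrist.png

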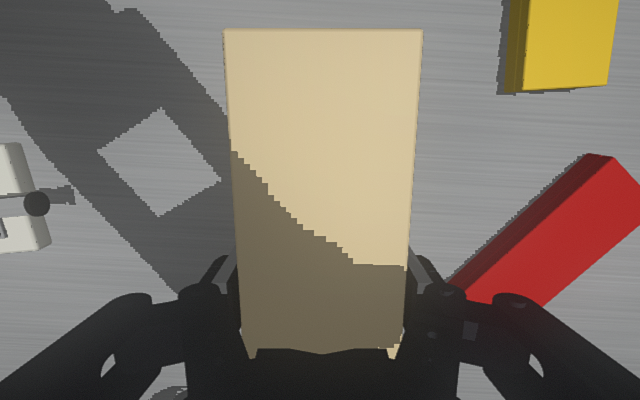

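arm_command --plan '[{"translation": [-1.5,0,-0.2],"twist": 0.05,"gripper": 0.5},{"translation": [-4,0.2,-0.5],"twist": 0.13,"gripper": 0.5},{"translation": [-7,0.4,-0.8],"twist": 0.22,"gripper": 0.5},{"translation": [-10,0.6,-1],"twist": 0.31,"gripper": 0.5},{"translation": [-13,0.8,-1],"twist": 0.4,"gripper": 0.5}]'

```text
clock: 6.23
eef_pos: [530.5, 207.4, 147.1]
tcp_rot: [-3.134, 0.011, 1.222]
contact_force: [0.3, 0.0, -5.2]
opening: 0.693
```

```bash
python3 -c "
from h import *
go(c2w(111,0,150),A+np.pi/2)"
```

```text
t 6.23 at [530.5 207.4 147.1] rpy [-3.134  0.011  1.222] F [ 0.3  0.  -5.2] op 0.693 -> shift cm [-33.07  16.58  -0.29] twist 1.073
```

arm_command --plan '[{"translation": [-2.5,1.2,0],"twist": 0.08,"gripper": 0.5},{"translation": [-5,2.5,0],"twist": 0.16,"gripper": 0.5},{"translation": [-7.5,3.7,-0.1],"twist": 0.24,"gripper": 0.5},{"translation": [-10,5,-0.1],"twist": 0.32,"gripper": 0.5},{"translation": [-12.5,6.3,-0.2],"twist": 0.41,"gripper": 0.5}]'

```text
clock: 6.65
eef_pos: [545.8, 66.9, 148.2]
tcp_rot: [-3.136, 0.015, 0.808]
contact_force: [0.2, -0.4, -4.9]
opening: 0.694
```

```bash
python3 -c "
from h import *
go(c2w(111,0,150),A+np.pi/2)"
```

```text
t 6.65 at [545.8  66.9 148.2] rpy [-3.136  0.015  0.808] F [ 0.2 -0.4 -4.9] op 0.694 -> shift cm [-14.51  17.67  -0.18] twist 0.66
```

arm_command --plan '[{"translation": [-1.5,1.8,0],"twist": 0.08,"gripper": 0.5},{"translation": [-3,3.7,0],"twist": 0.16,"gripper": 0.5},{"translation": [-4.6,5.6,0],"twist": 0.24,"gripper": 0.5},{"translation": [-6.2,7.6,0],"twist": 0.31,"gripper": 0.5},{"translation": [-7.7,9.4,0],"twist": 0.38,"gripper": 0.5}]'

```text
clock: 7.07
eef_pos: [559.5, -55.1, 147.1]
tcp_rot: [-3.141, 0.019, 0.424]
contact_force: [0.4, 0.9, -5.2]
opening: 0.694
```

```bash
python3 -c "
from h import *
go(c2w(111,0,150),A+np.pi/2)"
```

```text
t 7.07 at [559.5 -55.1 147.1] rpy [-3.141  0.019  0.424] F [ 0.4  0.9 -5.2] op 0.694 -> shift cm [-3.07 10.14 -0.29] twist 0.276
```

arm_command --plan '[{"translation": [-0.8,2.6,0],"twist": 0.08,"gripper": 0.5},{"translation": [-1.6,5.2,0],"twist": 0.15,"gripper": 0.5},{"translation": [-2.4,7.8,0],"twist": 0.22,"gripper": 0.5},{"translation": [-3,9.8,0],"twist": 0.27,"gripper": 0.5},{"translation": [-3.1,10.1,0],"twist": 0.276,"gripper": 0.5}]'

```text
clock: 7.48
eef_pos: [572.4, -163.0, 146.0]
tcp_rot: [3.136, 0.02, 0.143]
contact_force: [-0.5, -0.6, -5.3]
opening: 0.689
```

```bash
python3 - <<'E'
from h import *
go(c2w(111,0,60),A+np.pi/2)
m=camera_model("wrist"); im=grab_frame("wrist"); cv2.imwrite("pics/h_wrist.png",im)
E
```

```text
t 7.48 at [ 572.4 -163.   146. ] rpy [3.136 0.02  0.143] F [-0.5 -0.6 -5.3] op 0.689 -> shift cm [ 0.13 -0.28  8.6 ] twist -0.005
```

View pics/h_wrist.png

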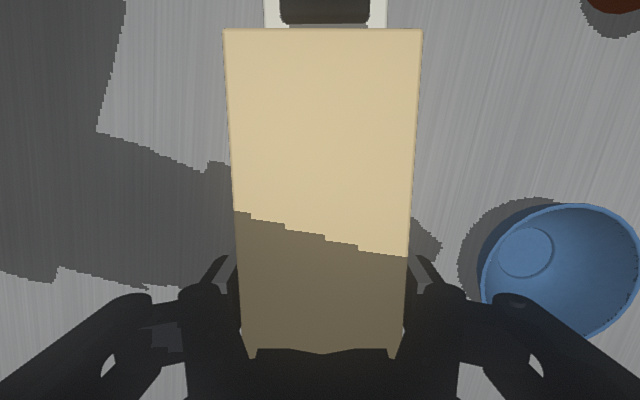

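```bash
python3 - <<'E'
s=open("h.py").read()
s=s.replace("t=np.array([c*d[0]+sn*d[1], sn*d[0]-c*d[1], -d[2]])/10","from scipy.spatial.transform import Rotation as Ro; t=Ro.from_euler('xyz',s['tcp_rot']).as_matrix().T@d/10")
open("h.py","w").write(s)
E
python3 -c "
from h import *
go(c2w(111,0,50),A+np.pi/2)"
```

```text
t 7.53 at [ 572.1 -161.9  146. ] rpy [3.137 0.02  0.145] F [ 0.1 -0.4 -5.4] op 0.692 -> shift cm [ 0.33 -0.2   9.59] twist -0.003
```

arm_command --plan '[{"translation": [0.1,0,1.5],"twist": 0,"gripper": 0.5},{"translation": [0.2,-0.1,3.5],"twist": 0,"gripper": 0.5},{"translation": [0.3,-0.2,6],"twist": 0,"gripper": 0.5},{"translation": [0.3,-0.2,8],"twist": 0,"gripper": 0.5},{"translation": [0.3,-0.2,9],"twist": 0,"gripper": 0.5}]'

```text
clock: 7.95
eef_pos: [570.5, -158.5, 52.4]
tcp_rot: [3.14, 0.025, 0.147]
contact_force: [-1.1, -0.2, -5.1]
opening: 0.691
```

```bash
python3 - <<'E'
from h import *
go(c2w(111,0,25),A+np.pi/2)
im=grab_frame("side"); cv2.imwrite("pics/i_side.png",cv2.resize(im[70:240,260:440],None,fx=3.5,fy=3.5,interpolation=cv2.INTER_CUBIC))
im=grab_frame("scene"); cv2.imwrite("pics/i_scene.png",cv2.resize(im[120:250,150:350],None,fx=3.5,fy=3.5,interpolation=cv2.INTER_CUBIC))
E
```

```text
t 7.95 at [ 570.5 -158.5   52.4] rpy [3.14  0.025 0.147] F [-1.1 -0.2 -5.1] op 0.691 -> shift cm [0.32 0.2  2.73] twist -0.002
```

View pics/i_side.png

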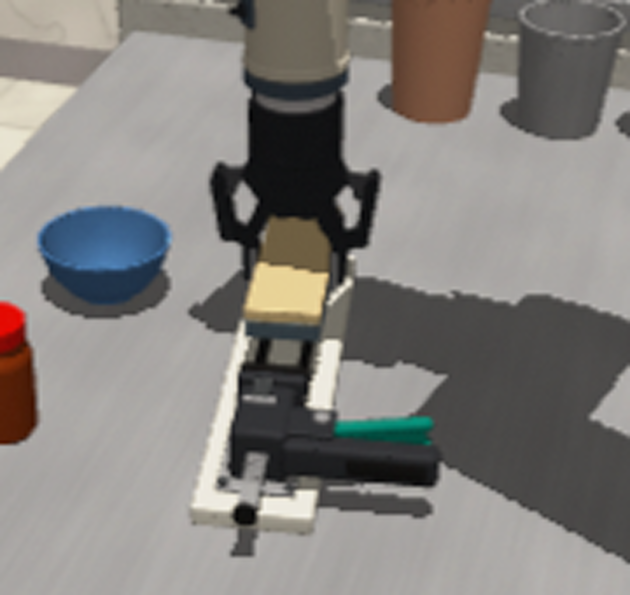

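View pics/i_scene.png

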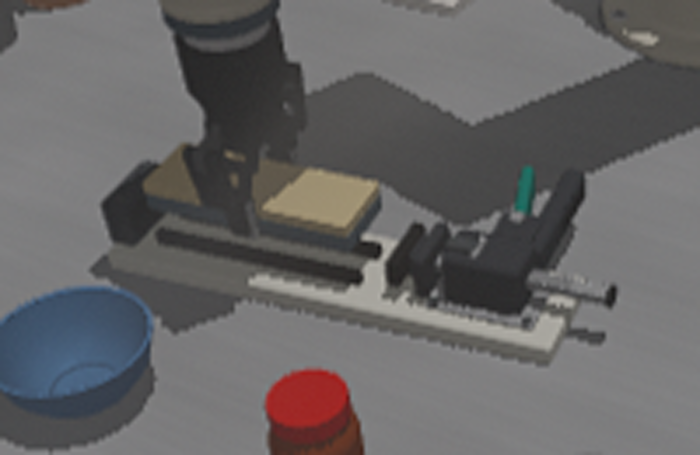

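The stone hovers over the rails, clear of the stop and the jaw. Now I'll lower it to the rails.

arm_command --plan '[{"translation": [0.2,0.1,0.6],"twist": 0,"gripper": 0.5},{"translation": [0.3,0.2,1.2],"twist": 0,"gripper": 0.5},{"translation": [0.3,0.2,1.7],"twist": 0,"gripper": 0.5},{"translation": [0.3,0.2,2.1],"twist": 0,"gripper": 0.5},{"translation": [0.3,0.2,2.3],"twist": 0,"gripper": 0.5}]'

```text
clock: 8.47
eef_pos: [573.6, -160.5, 30.1]
tcp_rot: [3.139, 0.025, 0.146]
contact_force: [-0.5, 0.1, -4.8]
opening: 0.693
```

```bash
python3 - <<'E'
from h import *
go(c2w(111,0,22.9),A+np.pi/2)
E
```

```text
t 8.47 at [ 573.6 -160.5   30.1] rpy [3.139 0.025 0.146] F [-0.5  0.1 -4.8] op 0.693 -> shift cm [-0.01 -0.05  0.72] twist -0.002
```

arm_command --plan '[{"translation": [0,0,0.2],"twist": 0,"gripper": 0.5},{"translation": [0,0,0.3],"twist": 0,"gripper": 0.5},{"translation": [0,0,0.4],"twist": 0,"gripper": 0.5},{"translation": [0,0,0.5],"twist": 0,"gripper": 0.5},{"translation": [0,0,0.55],"twist": 0,"gripper": 0.5}]'

```text
clock: 8.88
eef_pos: [573.5, -160.6, 24.7]
tcp_rot: [3.139, 0.025, 0.146]
contact_force: [0.4, -0.1, -4.0]
opening: 0.692
```

```bash
python3 - <<'E'
from h import *
go(c2w(111,0,22.9),A+np.pi/2)
E
```

```text
t 8.88 at [ 573.5 -160.6   24.7] rpy [3.139 0.025 0.146] F [ 0.4 -0.1 -4. ] op 0.692 -> shift cm [-0.01 -0.05  0.18] twist -0.002
```

arm_command --plan '[{"translation": [0,0,0.05],"twist": 0,"gripper": 0.5},{"translation": [0,0,0.1],"twist": 0,"gripper": 0.5},{"translation": [0,0,0.15],"twist": 0,"gripper": 0.5},{"translation": [0,0,0.2],"twist": 0,"gripper": 0.5},{"translation": [0,0,0.2],"twist": 0,"gripper": 0.5}]'

```text
clock: 9.3
eef_pos: [573.6, -160.7, 23.4]
tcp_rot: [3.139, 0.025, 0.146]
contact_force: [-3.5, -0.6, 5.8]
opening: 0.692
```

```bash
python3 - <<'E'
from h import *
go(c2w(111,0,22.9),A+np.pi/2)
E
```

```text
t 9.3 at [ 573.6 -160.7   23.4] rpy [3.139 0.025 0.146] F [-3.5 -0.6  5.8] op 0.692 -> shift cm [-0.02 -0.07  0.05] twist -0.002
```

Contact: the vertical force went from -4 N to +5.8 N. Now I'll release gently.

arm_command --plan '[{"translation": [0,0,0],"twist": 0,"gripper": 0.75},{"translation": [0,0,0],"twist": 0,"gripper": 0.8},{"translation": [0,0,0],"twist": 0,"gripper": 0.9},{"translation": [0,0,0],"twist": 0,"gripper": 1},{"translation": [0,0,0],"twist": 0,"gripper": 1}]'

```text
clock: 9.72
eef_pos: [573.8, -160.7, 23.4]
tcp_rot: [3.139, 0.024, 0.146]
contact_force: [0.2, 1.0, -0.6]
opening: 1.001
```

```bash
python3 - <<'E'
from h import *
go(c2w(111,0,120),A+np.pi/2)
E
```

```text
t 9.72 at [ 573.8 -160.7   23.4] rpy [3.139 0.024 0.146] F [ 0.2  1.  -0.6] op 1.001 -> shift cm [-0.28 -0.05 -9.65] twist -0.002
```

arm_command --plan '[{"translation": [0,0,-1],"twist": 0,"gripper": 1},{"translation": [-0.1,0,-3],"twist": 0,"gripper": 1},{"translation": [-0.2,0,-6],"twist": 0,"gripper": 1},{"translation": [-0.3,0,-9],"twist": 0,"gripper": 1},{"translation": [-0.4,0,-12],"twist": 0,"gripper": 1}]'

```text
clock: 10.13
eef_pos: [572.4, -160.5, 145.3]
tcp_rot: [3.139, 0.025, 0.146]
contact_force: [0.2, -0.3, -0.1]
opening: 1.003
```

```bash
python3 - <<'E'
from h import *
import pickle
go(c2w(-100,-94,150),A+np.pi)
m=camera_model("wrist"); im=grab_frame("wrist"); cv2.imwrite("pics/j_wrist.png",im); pickle.dump(m,open("j.pkl","wb"))
hsv=cv2.cvtColor(im,cv2.COLOR_BGR2HSV); mask=cv2.inRange(hsv,(12,50,60),(28,150,255))
r,p=plane_rect(m,mask,57); print(r); pc=np.array([w2c((a,b,57)) for a,b in p]); print("stone clamp min/max",pc.min(0),pc.max(0))
m=camera_model("scene"); im=grab_frame("scene")
hsv=cv2.cvtColor(im,cv2.COLOR_BGR2HSV); mask=cv2.inRange(hsv,(12,50,60),(28,150,255)); sub=mask*0; sub[150:220,170:300]=mask[150:220,170:300]
r,p=plane_rect(m,sub,57); print(r); print("c",w2c((*r[0],57)))
cv2.imwrite("pics/j_scene.png",cv2.resize(im[120:250,150:350],None,fx=3.5,fy=3.5,interpolation=cv2.INTER_CUBIC))
E
```

```text
t 10.13 at [ 572.4 -160.5  145.3] rpy [3.139 0.025 0.146] F [ 0.2 -0.3 -0.1] op 1.003 -> shift cm [ -9.36 -21.11  -0.29] twist -1.573
((574.4727783203125, -161.79782104492188), (59.65255355834961, 180.19207763671875), 8.404033660888672)
stone clamp min/max [ 22.7121985  -29.00401895  57.        ] [202.96118942  30.84102418  57.        ]
((576.2841186523438, -155.1220245361328), (70.53853607177734, 183.17083740234375), 7.787027835845947)
c [106.52206732   3.71529859  57.        ]
```

View pics/j_wrist.png

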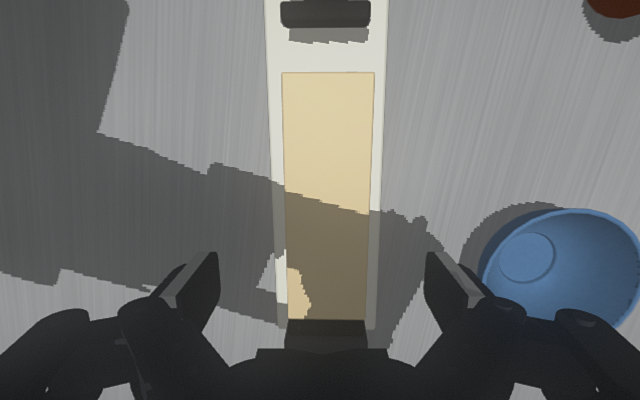

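View pics/j_scene.png

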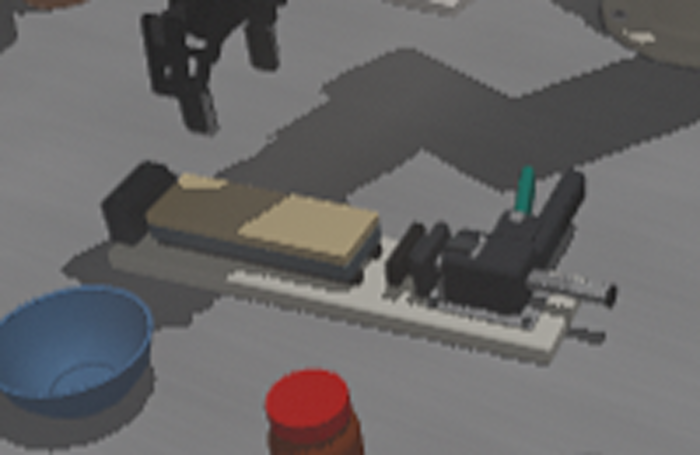

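The stone lies flat in the holder: clamp x 113, y +1 (bed x about +1 mm), cream side up, released. Next I'll move to the handle with yaw −1.42, so the wrist camera looks over the clamp.

arm_command --plan '[{"translation": [-0.6,-1.4,-0.3],"twist": 0.12,"gripper": 1},{"translation": [-1.3,-2.8,-0.3],"twist": 0.24,"gripper": 1},{"translation": [-1.9,-4.3,-0.3],"twist": 0.36,"gripper": 1},{"translation": [-2.5,-5.7,-0.3],"twist": 0.48,"gripper": 1},{"translation": [-3.1,-7.1,-0.3],"twist": 0.6,"gripper": 1}]'

```text
clock: 10.65
eef_pos: [534.1, -95.1, 152.4]
tcp_rot: [3.127, 0.01, -0.46]
contact_force: [-0.3, 0.8, 0.1]
opening: 1.002
```

```bash
python3 -c "
from h import *
go(c2w(-104,-94,150),A)"
```

```text
t 10.65 at [534.1 -95.1 152.4] rpy [ 3.127  0.01  -0.46 ] F [-0.3  0.8  0.1] op 1.002 -> shift cm [-13.6   -8.19   0.26] twist 0.963
```

arm_command --plan '[{"translation": [-1.8,-1,0],"twist": 0.12,"gripper": 1},{"translation": [-3.6,-2.1,0],"twist": 0.24,"gripper": 1},{"translation": [-5.4,-3.2,0],"twist": 0.36,"gripper": 1},{"translation": [-7.2,-4.3,0],"twist": 0.48,"gripper": 1},{"translation": [-9,-5.4,0],"twist": 0.6,"gripper": 1}]'

```text
clock: 11.07
eef_pos: [476.6, -6.0, 152.5]
tcp_rot: [3.124, 0.0, -1.066]
contact_force: [0.6, -0.0, 0.1]
opening: 1.001
```

```bash
python3 -c "
from h import *
go(c2w(-104,-94,150),A)"
```

```text
t 11.07 at [476.6  -6.  152.5] rpy [ 3.124  0.    -1.066] F [ 0.6 -0.   0.1] op 1.001 -> shift cm [-5.26  0.29  0.26] twist 0.357
```

arm_command --plan '[{"translation": [-1.3,0.1,0],"twist": 0.12,"gripper": 1},{"translation": [-2.6,0.2,0],"twist": 0.24,"gripper": 1},{"translation": [-4,0.3,0.1],"twist": 0.33,"gripper": 1},{"translation": [-5,0.3,0.2],"twist": 0.36,"gripper": 1},{"translation": [-5.3,0.3,0.2],"twist": 0.36,"gripper": 1}]'

```text
clock: 11.48
eef_pos: [447.1, 39.8, 150.4]
tcp_rot: [3.124, -0.006, -1.426]
contact_force: [-0.0, 0.2, 0.6]
opening: 0.999
```

```bash
python3 - <<'E'
from h import *
go(c2w(-104,-94,70),A)
m=camera_model("wrist"); im=grab_frame("wrist"); cv2.imwrite("pics/k_wrist.png",im)
import pickle; pickle.dump(m,open("k.pkl","wb"))
E
```

```text
t 11.48 at [447.1  39.8 150.4] rpy [ 3.124 -0.006 -1.426] F [-0.   0.2  0.6] op 0.999 -> shift cm [ 0.09 -0.26  8.04] twist -0.004
```

View pics/k_wrist.png

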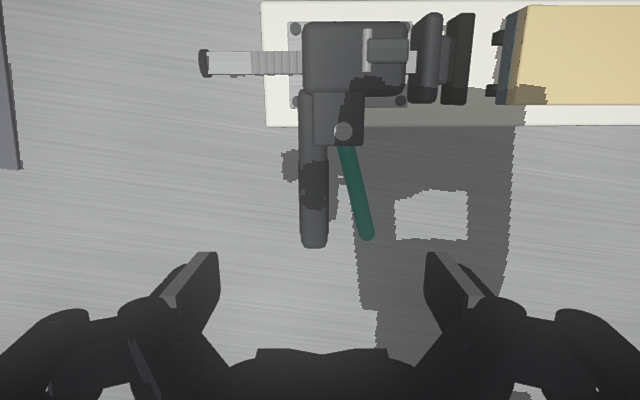

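```bash
python3 - <<'E'
from h import *
import pickle
m=pickle.load(open("k.pkl","rb"))
for n,u,v,z in [("handle L",300,225,60),("handle R",327,225,60),("handle end",314,247,45),("pivot",344,131,65),("trigtip",368,240,60),("tail",199,63,44),("pad face top",475,15,55),("pad face bot",466,100,55),("stone end top",524,55,57),("boardL",265,120,18)]:
    print(n,w2c(onz(m,u,v,z)).round(1))
s=sense(); print(w2c(s["eef_pos"]))
E
```

```text
handle L [-121.  -111.9   60. ]
handle R [-101.5 -112.    60. ]
handle end [-111.4 -135.7   45. ]
pivot [-90.6 -44.8  65. ]
trigtip [ -71.5 -123.8   60. ]
tail [-187.9   -0.9   44. ]
pad face top [-8.8 25.5 55. ]
pad face bot [ -8.7 -25.6  55. ]
stone end top [24.6  2.  57. ]
boardL [-149.2  -39.9   18. ]
[-105.1785376   -94.8288237   150.57511331]
```

arm_command --plan '[{"translation": [0.1,-0.1,2.5],"twist": 0,"gripper": 1},{"translation": [0.1,-0.2,5],"twist": 0,"gripper": 1},{"translation": [0.1,-0.3,8],"twist": 0,"gripper": 1},{"translation": [0.1,-0.3,10],"twist": 0,"gripper": 1},{"translation": [0.1,-0.4,11],"twist": 0,"gripper": 1}]'

```text
clock: 11.95
eef_pos: [448.6, 37.8, 38.4]
tcp_rot: [3.121, -0.005, -1.423]
contact_force: [-0.3, -0.3, 0.5]
opening: 1.001
```

```bash
python3 - <<'E'
from h import *
go(c2w(-104,-94,23),A)
m=camera_model("wrist"); im=grab_frame("wrist"); cv2.imwrite("pics/l_wrist.png",im)
E
```

```text
t 11.95 at [448.6  37.8  38.4] rpy [ 3.121 -0.005 -1.423] F [-0.3 -0.3  0.5] op 1.001 -> shift cm [-0.09 -0.04  1.53] twist -0.0
```

View pics/l_wrist.png

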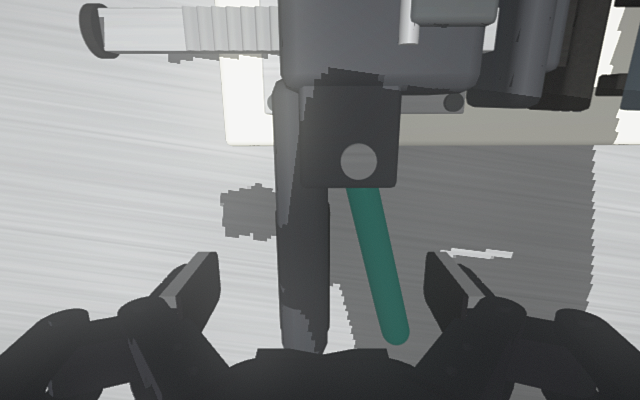

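The handle (columns 278–328) and the teal trigger sit between the fingers (218 and 427). I'll lower the last 15 mm and close partly.

arm_command --plan '[{"translation": [-0.1,0,0.5],"twist": 0,"gripper": 1},{"translation": [-0.1,0,1],"twist": 0,"gripper": 0.9},{"translation": [-0.1,0,1.5],"twist": 0,"gripper": 0.8},{"translation": [-0.1,0,1.5],"twist": 0,"gripper": 0.75},{"translation": [-0.1,0,1.5],"twist": 0,"gripper": 0.75}]' --squeeze 40

```text
clock: 12.42
eef_pos: [448.6, 38.5, 23.2]
tcp_rot: [3.121, -0.006, -1.422]
contact_force: [0.4, -2.9, -2.2]
opening: 0.748
```

```bash
cat >> h.py <<'E'
def st():
    s=sense(); F=s["contact_force"]; e=w2c(s["eef_pos"])
    print("t %.2f clampTCP %s F along ex %.1f ey %.1f z %.1f op %.3f (%.1fmm)"%(s["clock"],e.round(1),F[:2]@ex,F[:2]@ey,F[2],s["opening"],85*s["opening"]))
E
python3 -c "
from h import *
st()"
```

```text
t 12.42 clampTCP [-103.9  -93.9   23.2] F along ex 2.9 ey -0.0 z -2.2 op 0.748 (63.6mm)
```

arm_command --plan '[{"translation": [0,0,0],"twist": 0,"gripper": 0.6},{"translation": [0,0,0],"twist": 0,"gripper": 0.5},{"translation": [0,0,0],"twist": 0,"gripper": 0.42},{"translation": [0,0,0],"twist": 0,"gripper": 0.4},{"translation": [0,0,0],"twist": 0,"gripper": 0.4}]'

```text
clock: 12.83
eef_pos: [448.9, 37.7, 24.2]
tcp_rot: [3.122, -0.007, -1.422]
contact_force: [-1.6, -10.9, 7.9]
opening: 0.409
```

```bash
python3 -c "
from h import *
st(); cv2.imwrite('pics/m1.png',grab_frame('wrist'))"
```

```text
t 12.83 clampTCP [-103.   -93.8   24.2] F along ex 10.5 ey -3.2 z 7.9 op 0.409 (34.8mm)
```

View pics/m1.png

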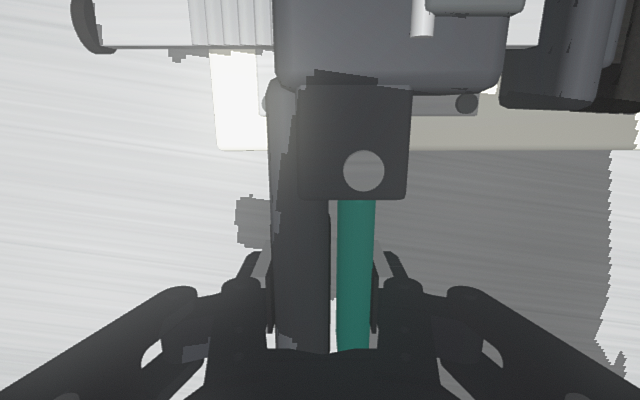

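Full stroke done: the blade is parallel to the handle at columns 337–375. Now I'll release it.

arm_command --plan '[{"translation": [0,0,0],"twist": 0,"gripper": 0.6},{"translation": [0,0,0],"twist": 0,"gripper": 0.7},{"translation": [0,0,0],"twist": 0,"gripper": 0.78},{"translation": [0,0,0],"twist": 0,"gripper": 0.78},{"translation": [0,0,0],"twist": 0,"gripper": 0.78}]'

```text
clock: 13.3
eef_pos: [449.5, 37.8, 24.4]
tcp_rot: [3.123, -0.007, -1.422]
contact_force: [1.1, -1.5, 0.8]
opening: 0.781
```

```bash
cat >> h.py <<'E'
def bar(name,r0=20):
    m=camera_model("wrist"); im=grab_frame("wrist"); cv2.imwrite("pics/%s.png"%name,im)
    g=cv2.cvtColor(im,cv2.COLOR_BGR2GRAY)
    u=np.where(g[r0,:260]<110)[0]; u0=u[0] if len(u) else -1
    print("knob u",u0,"tail clamp",w2c(onz(m,u0-.5,r0,44)).round(1))
E
python3 -c "
from h import *
st(); bar('m2')"
```

```text
t 13.30 clampTCP [-103.   -93.2   24.4] F along ex 1.6 ey 0.9 z 0.8 op 0.781 (66.4mm)
knob u 73 tail clamp [-183.8    0.5   44. ]
```

View pics/m2.png

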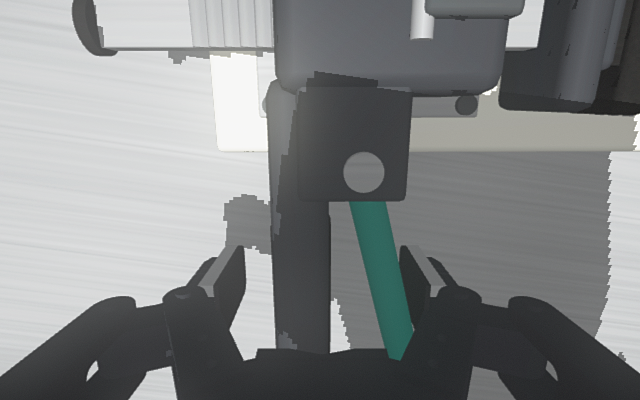

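arm_command --plan '[{"translation": [-0.1,0,0],"twist": 0,"gripper": 0.6},{"translation": [-0.1,0,0],"twist": 0,"gripper": 0.5},{"translation": [-0.1,0,0],"twist": 0,"gripper": 0.42},{"translation": [-0.1,0,0],"twist": 0,"gripper": 0.4},{"translation": [-0.1,0,0],"twist": 0,"gripper": 0.4}]'

```text
clock: 13.77
eef_pos: [449.2, 37.7, 24.8]
tcp_rot: [3.122, -0.009, -1.421]
contact_force: [-0.1, -14.7, 10.6]
opening: 0.411
```

```bash
python3 -c "
from h import *
st(); bar('m3')"
```

```text
t 13.77 clampTCP [-103.   -93.5   24.8] F along ex 14.5 ey -2.3 z 10.6 op 0.411 (34.9mm)
knob u 108 tail clamp [-172.7    0.2   44. ]
```

arm_command --plan '[{"translation": [0,0,0],"twist": 0,"gripper": 0.6},{"translation": [0,0,0],"twist": 0,"gripper": 0.7},{"translation": [0,0,0],"twist": 0,"gripper": 0.78},{"translation": [0,0,0],"twist": 0,"gripper": 0.78},{"translation": [0,0,0],"twist": 0,"gripper": 0.78}]'

```text
clock: 14.23
eef_pos: [449.0, 37.8, 24.7]
tcp_rot: [3.122, -0.008, -1.421]
contact_force: [1.2, -0.8, -0.9]
opening: 0.781
```

```bash
python3 -c "
from h import *
st(); bar('m4')"
```

```text
t 14.23 clampTCP [-103.1  -93.6   24.7] F along ex 1.0 ey 1.1 z -0.9 op 0.781 (66.4mm)
knob u 108 tail clamp [-172.8    0.    44. ]
```

View pics/m4.png

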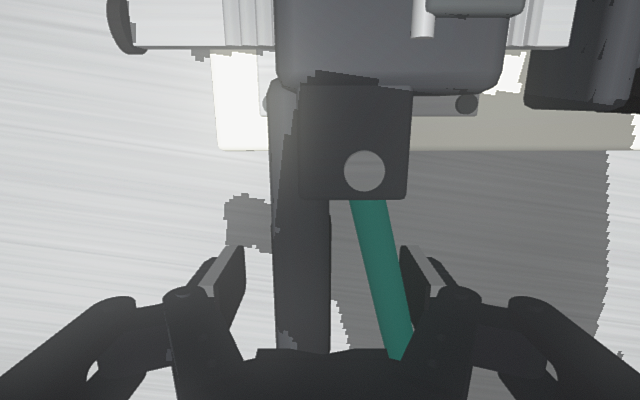

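The bar is now at about 15 mm (tail −172.8), with no slip back on release. I'll do the third stroke.

arm_command --plan '[{"translation": [-0.1,0,0],"twist": 0,"gripper": 0.65},{"translation": [-0.1,0,0],"twist": 0,"gripper": 0.55},{"translation": [-0.1,0,0],"twist": 0,"gripper": 0.47},{"translation": [-0.1,0,0],"twist": 0,"gripper": 0.4},{"translation": [-0.1,0,0],"twist": 0,"gripper": 0.4}]'

```text
clock: 14.7
eef_pos: [448.8, 37.6, 25.1]
tcp_rot: [3.121, -0.01, -1.42]
contact_force: [-1.0, -15.5, 9.9]
opening: 0.411
```

```bash
python3 -c "
from h import *
st(); bar('m5')"
```

```text
t 14.70 clampTCP [-103.   -93.9   25.1] F along ex 15.1 ey -3.3 z 9.9 op 0.411 (34.9mm)
knob u 142 tail clamp [-162.    -0.2   44. ]
```

arm_command --plan '[{"translation": [0,0,0],"twist": 0,"gripper": 0.6},{"translation": [0,0,0],"twist": 0,"gripper": 0.7},{"translation": [0,0,0],"twist": 0,"gripper": 0.78},{"translation": [0,0,0],"twist": 0,"gripper": 0.78},{"translation": [0,0,0],"twist": 0,"gripper": 0.78}]'

```text
clock: 15.17
eef_pos: [448.8, 37.8, 25.1]
tcp_rot: [3.121, -0.01, -1.419]
contact_force: [2.2, -1.4, -1.0]
opening: 0.782
```

```bash
python3 -c "
from h import *
st(); bar('m6'); cv2.imwrite('pics/m6s.png',cv2.resize(grab_frame('scene')[120:250,150:350],None,fx=3.5,fy=3.5))"
```

```text
t 15.17 clampTCP [-103.1  -93.9   25.1] F along ex 1.7 ey 1.9 z -1.0 op 0.782 (66.5mm)
knob u 143 tail clamp [-161.8   -0.2   44. ]
```

View pics/m6s.png

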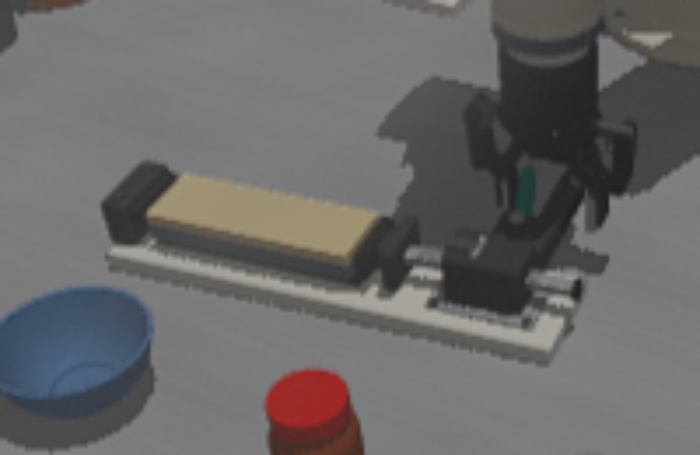

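arm_command --plan '[{"translation": [-0.1,0,0],"twist": 0,"gripper": 0.68},{"translation": [-0.1,0,0],"twist": 0,"gripper": 0.6},{"translation": [-0.1,0,0],"twist": 0,"gripper": 0.53},{"translation": [-0.1,0,0],"twist": 0,"gripper": 0.46},{"translation": [-0.1,0,0],"twist": 0,"gripper": 0.4}]'

```text
clock: 15.68
eef_pos: [448.6, 37.6, 25.7]
tcp_rot: [3.121, -0.012, -1.418]
contact_force: [-0.5, -15.0, 7.9]
opening: 0.414
```

```bash
python3 -c "
from h import *
st(); bar('m7')"
```

```text
t 15.68 clampTCP [-102.9  -94.1   25.7] F along ex 14.8 ey -2.7 z 7.9 op 0.414 (35.2mm)
knob u 175 tail clamp [-151.6   -0.3   44. ]
```

arm_command --plan '[{"translation": [0,0,0],"twist": 0,"gripper": 0.6},{"translation": [0,0,0],"twist": 0,"gripper": 0.7},{"translation": [0,0,0],"twist": 0,"gripper": 0.78},{"translation": [0,0,0],"twist": 0,"gripper": 0.78},{"translation": [0,0,0],"twist": 0,"gripper": 0.78}]'

```text
clock: 16.15
eef_pos: [448.6, 37.7, 25.6]
tcp_rot: [3.121, -0.012, -1.419]
contact_force: [2.0, -4.4, -1.0]
opening: 0.78
```

```bash
python3 -c "
from h import *
st(); bar('m8'); cv2.imwrite('pics/m8s.png',cv2.resize(grab_frame('scene')[120:250,150:350],None,fx=3.5,fy=3.5))"
```

```text
t 16.15 clampTCP [-103.   -94.    25.6] F along ex 4.6 ey 1.4 z -1.0 op 0.780 (66.3mm)
knob u 174 tail clamp [-152.    -0.2   44. ]
```

View pics/m8s.png

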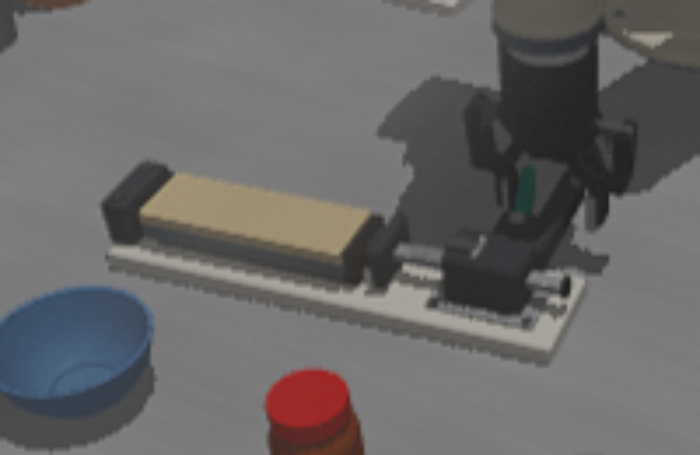

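View pics/m8.png

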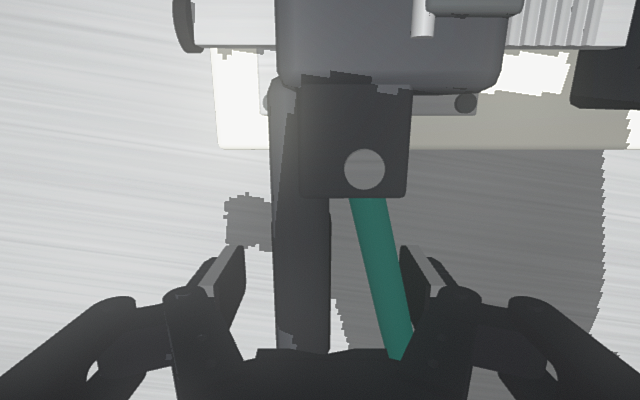

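```bash
python3 - <<'E'
from h import *
m=camera_model("scene"); ms=camera_model("side")
for n in("j_scene","m6s","m8s"):
    im=cv2.imread(f"pics/{n}.png"); hsv=cv2.cvtColor(im,cv2.COLOR_BGR2HSV)
    mask=cv2.inRange(hsv,(12,55,70),(28,160,255)); mask[330:]=0
    cs,_=cv2.findContours(mask,cv2.RETR_EXTERNAL,cv2.CHAIN_APPROX_NONE); c=max(cs,key=cv2.contourArea)
    P=np.array([w2c(onz(m,150+(p[0][0]+.5)/3.5-.5,120+(p[0][1]+.5)/3.5-.5,57)) for p in c])
    q=P[np.abs(P[:,1])<15]
    print(n,"x range mid",np.percentile(q[:,0],[0,10,90,100]).round(1),"area",cv2.contourArea(c))
    # per line y
    for y in(-12,0,12):
        qq=P[np.abs(P[:,1]-y)<2][:,0]; print("   y",y,qq.min().round(1),qq.max().round(1))
E
```

```text
j_scene x range mid [ 15.4  15.8 122.7 149.4] area 6157.5
   y -12 15.8 108.2
   y 0 15.4 111.6
   y 12 15.5 149.3
m6s x range mid [ 15.6  16.  200.8 201.4] area 10495.0
   y -12 16.6 201.4
   y 0 15.6 200.8
   y 12 16.2 200.9
m8s x range mid [ 24.3  24.6 207.1 207.1] area 10307.5
   y -12 24.6 207.0
   y 0 24.9 207.1
   y 12 24.8 207.1
```

The scene view shows the stone has slid about 6 mm, with its end now about 1 mm short of the stop. The bar is therefore at about 39–40 mm, so the last stroke has to be partial and watched closely. I'll squeeze in stages and read the force.

arm_command --plan '[{"translation": [0,0,0],"twist": 0,"gripper": 0.74},{"translation": [0,0,0],"twist": 0,"gripper": 0.71},{"translation": [0,0,0],"twist": 0,"gripper": 0.68},{"translation": [0,0,0],"twist": 0,"gripper": 0.66},{"translation": [0,0,0],"twist": 0,"gripper": 0.66}]'

```text
clock: 16.67
eef_pos: [448.6, 37.1, 25.8]
tcp_rot: [3.121, -0.012, -1.418]
contact_force: [0.0, -7.5, 5.0]
opening: 0.659
```

```bash
python3 -c "
from h import *
st(); bar('n1'); st()"
```

```text
t 16.67 clampTCP [-102.5  -94.1   25.8] F along ex 7.4 ey -1.1 z 5.0 op 0.659 (56.0mm)
knob u 181 tail clamp [-149.4   -0.2   44. ]
t 16.72 clampTCP [-102.5  -94.1   25.8] F along ex 8.7 ey -1.3 z 5.5 op 0.658 (56.0mm)
```

arm_command --plan '[{"translation": [0,0,0],"twist": 0,"gripper": 0.65},{"translation": [0,0,0],"twist": 0,"gripper": 0.64},{"translation": [0,0,0],"twist": 0,"gripper": 0.62},{"translation": [0,0,0],"twist": 0,"gripper": 0.61},{"translation": [0,0,0],"twist": 0,"gripper": 0.61}]'

```text
clock: 17.13
eef_pos: [448.7, 36.4, 26.2]
tcp_rot: [3.121, -0.014, -1.417]
contact_force: [1.3, -10.3, 7.2]
opening: 0.612
```

```bash
python3 -c "
from h import *
st(); bar('n2'); st()"
```

```text
t 17.13 clampTCP [-101.8  -94.1   26.2] F along ex 10.4 ey -0.2 z 7.2 op 0.612 (52.0mm)
knob u 182 tail clamp [-148.6   -0.3   44. ]
t 17.18 clampTCP [-101.7  -94.1   26.2] F along ex 10.4 ey -0.9 z 5.8 op 0.612 (52.0mm)
```

arm_command --plan '[{"translation": [-0.1,0,0],"twist": 0,"gripper": 0.6},{"translation": [-0.1,0,0],"twist": 0,"gripper": 0.6},{"translation": [-0.2,0,0],"twist": 0,"gripper": 0.59},{"translation": [-0.2,0,0.1],"twist": 0,"gripper": 0.58},{"translation": [-0.2,0,0.1],"twist": 0,"gripper": 0.58}]'

```text
clock: 17.6
eef_pos: [448.5, 37.4, 25.5]
tcp_rot: [3.121, -0.015, -1.416]
contact_force: [0.8, -11.8, 7.9]
opening: 0.577
```

```bash
python3 -c "
from h import *
st(); bar('n3'); st();f=grab_frame('scene'); cv2.imwrite('pics/n3s.png',cv2.resize(f[120:250,150:350],None,fx=3.5,fy=3.5))"
```

```text
t 17.60 clampTCP [-102.8  -94.1   25.5] F along ex 11.8 ey -0.9 z 7.9 op 0.577 (49.1mm)
knob u 190 tail clamp [-146.9   -0.5   44. ]
t 17.65 clampTCP [-102.8  -94.2   25.5] F along ex 13.1 ey -1.6 z 6.8 op 0.586 (49.8mm)
```

View pics/n3.png

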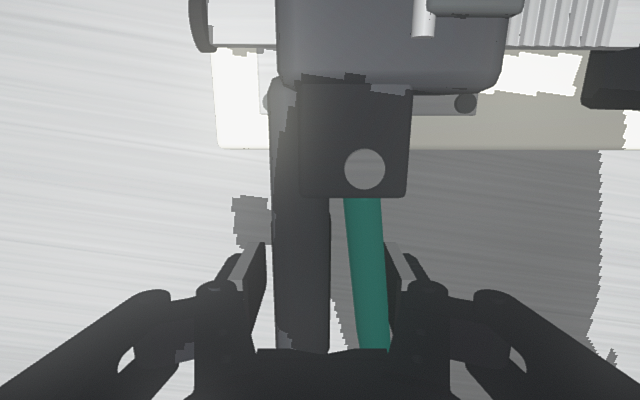

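View pics/n3s.png

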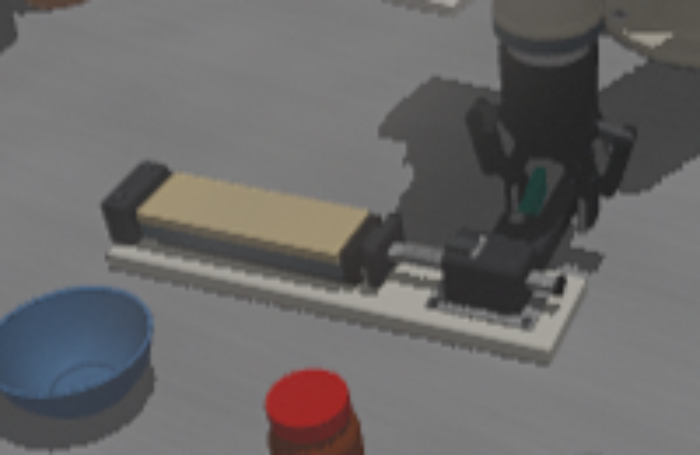

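arm_command --plan '[{"translation": [-0.1,0,0],"twist": 0,"gripper": 0.57},{"translation": [-0.1,0,0],"twist": 0,"gripper": 0.57},{"translation": [-0.1,0,0],"twist": 0,"gripper": 0.56},{"translation": [-0.1,0,0],"twist": 0,"gripper": 0.55},{"translation": [-0.1,0,0],"twist": 0,"gripper": 0.55}]'

```text
clock: 18.12
eef_pos: [448.3, 37.3, 25.9]
tcp_rot: [3.12, -0.017, -1.415]
contact_force: [0.6, -15.8, 7.3]
opening: 0.554
```

```bash
python3 - <<'E'
from h import *
st(); bar('n4'); st();f=grab_frame('scene'); cv2.imwrite('pics/n4s.png',cv2.resize(f[120:250,150:350],None,fx=3.5,fy=3.5)); cv2.imwrite('pics/n4side.png',cv2.resize(grab_frame('side')[110:240,280:420],None,fx=4,fy=4,interpolation=cv2.INTER_CUBIC))
m=camera_model("scene")
for n in("m8s","n3s","n4s"):
    im=cv2.imread(f"pics/{n}.png"); hsv=cv2.cvtColor(im,cv2.COLOR_BGR2HSV)
    mask=cv2.inRange(hsv,(12,55,70),(28,160,255)); mask[330:]=0
    cs,_=cv2.findContours(mask,cv2.RETR_EXTERNAL,cv2.CHAIN_APPROX_NONE); c=max(cs,key=cv2.contourArea)
    P=np.array([w2c(onz(m,150+(p[0][0]+.5)/3.5-.5,120+(p[0][1]+.5)/3.5-.5,57)) for p in c])
    q=P[np.abs(P[:,1])<15]; print(n,q[:,0].min().round(1),q[:,0].max().round(1))
E
```

```text
t 18.12 clampTCP [-102.7  -94.4   25.9] F along ex 15.7 ey -1.7 z 7.3 op 0.554 (47.1mm)
knob u 192 tail clamp [-146.3   -0.7   44. ]
t 18.17 clampTCP [-102.6  -94.4   25.9] F along ex 14.7 ey -2.2 z 6.7 op 0.554 (47.1mm)
m8s 24.3 207.1
n3s 26.1 209.4
n4s 26.3 209.4
```

View pics/n4.png

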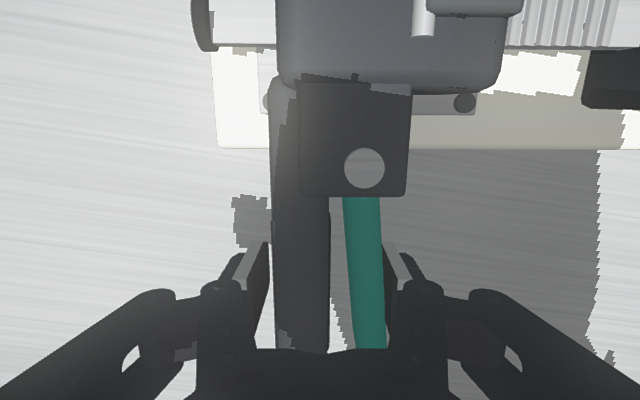

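View pics/n4side.png

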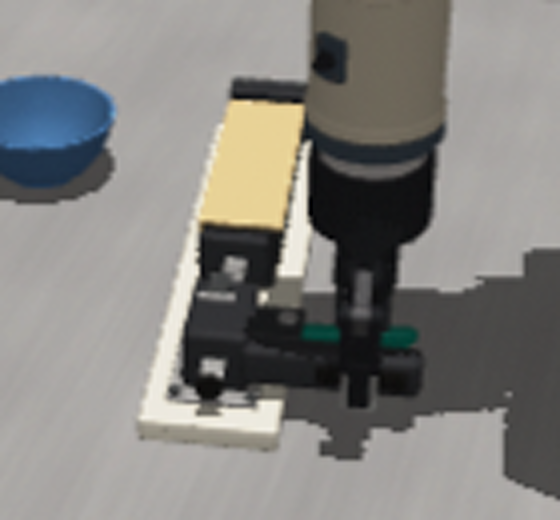

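The stone's end is now at the stop: the measured x stays at 209.4 over the last step, against 207.1 before. The trigger reaction of about 15 N suggests roughly 11–13 N at the jaw, about 5 mm of cushion. One more small squeeze will bring it to the middle of the range.

arm_command --plan '[{"translation": [-0.1,0,0],"twist": 0,"gripper": 0.55},{"translation": [-0.1,0,0],"twist": 0,"gripper": 0.54},{"translation": [-0.1,0,0],"twist": 0,"gripper": 0.53},{"translation": [-0.1,0,0],"twist": 0,"gripper": 0.53},{"translation": [-0.1,0,0],"twist": 0,"gripper": 0.53}]'

```text
clock: 18.68
eef_pos: [448.2, 37.0, 26.3]
tcp_rot: [3.12, -0.018, -1.413]
contact_force: [1.2, -14.6, 6.1]
opening: 0.529
```

```bash
python3 - <<'E'
from h import *
st(); bar('n5'); st();f=grab_frame('scene'); cv2.imwrite('pics/n5s.png',cv2.resize(f[150:230,230:350],None,fx=6,fy=6,interpolation=cv2.INTER_CUBIC)); st()
E
```

```text
t 18.68 clampTCP [-102.4  -94.5   26.3] F along ex 14.6 ey -1.0 z 6.1 op 0.529 (45.0mm)
knob u 194 tail clamp [-145.7   -0.8   44. ]
t 18.73 clampTCP [-102.4  -94.5   26.3] F along ex 14.9 ey -1.9 z 6.2 op 0.533 (45.3mm)
t 18.78 clampTCP [-102.4  -94.5   26.3] F along ex 16.0 ey -1.3 z 6.0 op 0.533 (45.3mm)
```

View pics/n5s.png

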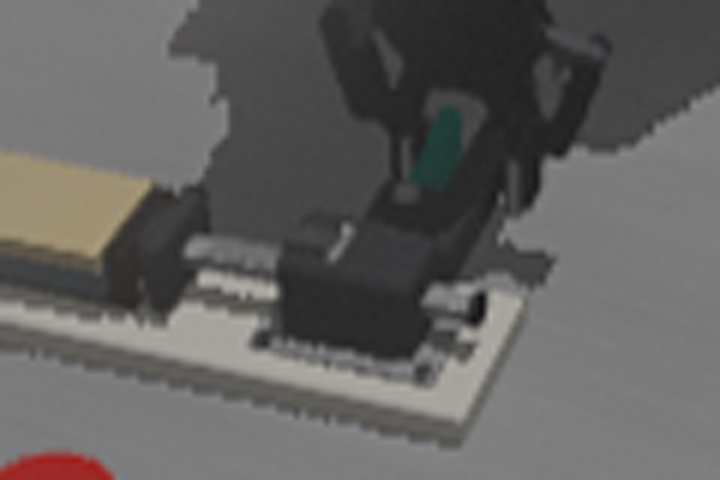

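View pics/n5.png

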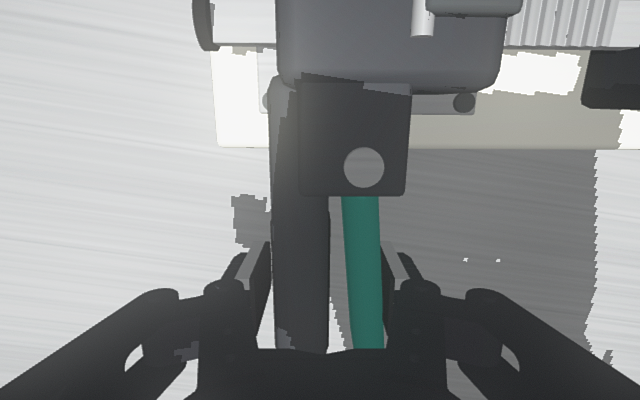

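Cross-checks put the pad 3.6–6.5 mm in (force and tail motion together). A full squeeze from here would add only about 3 mm more, so I'll add about 1.5 mm for margin.

arm_command --plan '[{"translation": [-0.1,0,0],"twist": 0,"gripper": 0.53},{"translation": [-0.1,0,0],"twist": 0,"gripper": 0.52},{"translation": [-0.2,0,0.1],"twist": 0,"gripper": 0.51},{"translation": [-0.2,0,0.1],"twist": 0,"gripper": 0.5},{"translation": [-0.2,0,0.1],"twist": 0,"gripper": 0.5}]'

```text
clock: 19.2
eef_pos: [448.1, 37.6, 25.7]
tcp_rot: [3.12, -0.02, -1.412]
contact_force: [1.2, -17.1, 8.0]
opening: 0.504
```

```bash
python3 - <<'E'
from h import *
st(); bar('n6'); st(); f=grab_frame('scene'); st()
cv2.imwrite('pics/n6s.png',cv2.resize(f[120:250,150:350],None,fx=3.5,fy=3.5))
m=camera_model("scene")
g=cv2.cvtColor(f,cv2.COLOR_BGR2GRAY)
im=cv2.imread("pics/n6s.png"); hsv=cv2.cvtColor(im,cv2.COLOR_BGR2HSV)
mask=cv2.inRange(hsv,(12,55,70),(28,160,255)); mask[330:]=0
cs,_=cv2.findContours(mask,cv2.RETR_EXTERNAL,cv2.CHAIN_APPROX_NONE); c=max(cs,key=cv2.contourArea)
P=np.array([w2c(onz(m,150+(p[0][0]+.5)/3.5-.5,120+(p[0][1]+.5)/3.5-.5,57)) for p in c])
q=P[np.abs(P[:,1])<15]; print("stone",q[:,0].min().round(1),q[:,0].max().round(1)); r=cv2.minAreaRect(P[:,:2].astype(np.float32)); print(r)
# knob comparision in the scene: j (bar0) vs now
for n in("j_scene","m6s","m8s","n4s","n6s"):
    a=cv2.cvtColor(cv2.imread(f"pics/{n}.png"),cv2.COLOR_BGR2GRAY); print(n)
E
```

```text
t 19.20 clampTCP [-103.   -94.5   25.7] F along ex 17.1 ey -1.4 z 8.0 op 0.504 (42.8mm)
knob u 200 tail clamp [-144.3   -1.    44. ]
t 19.25 clampTCP [-103.   -94.6   25.7] F along ex 16.7 ey -2.0 z 8.3 op 0.500 (42.5mm)
t 19.30 clampTCP [-103.   -94.6   25.7] F along ex 17.1 ey -1.8 z 7.4 op 0.503 (42.7mm)
stone 26.1 209.4
((116.91453552246094, 5.437967300415039), (185.08154296875, 66.13629913330078), 0.059507422149181366)
j_scene
m6s
m8s
n4s
n6s
```

View pics/n6s.png

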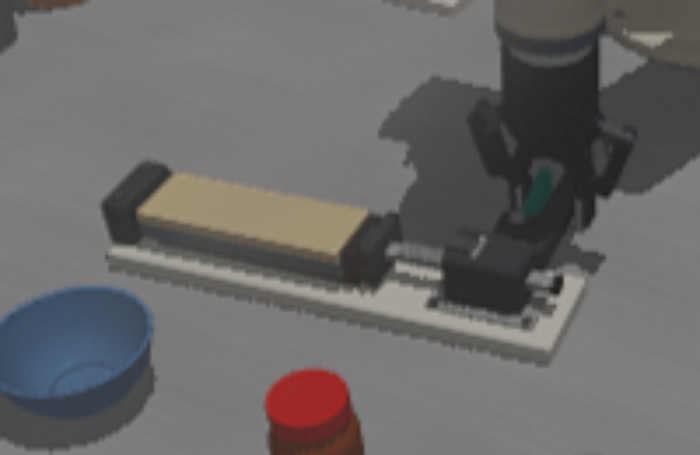

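View pics/n6.png

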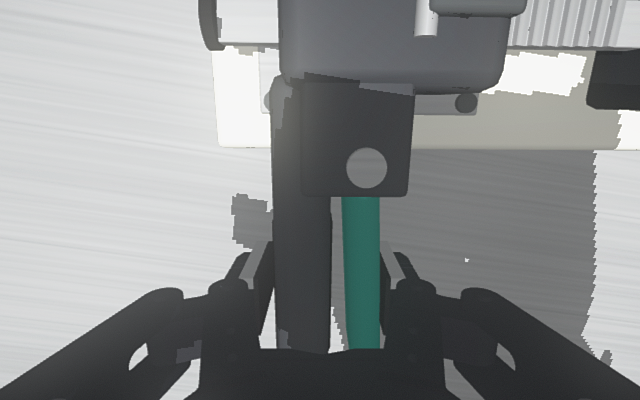

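Everything is steady: about 17 N at the trigger (jaw 11–16 N, pad 5–7 mm in), the stone's end at the stop, and the trigger held between the fingers. I'll hand in now.

```bash
python3 - <<'E'
from h import *
from rig import job
st(); print(job.sign_off())
E
```

```text
t 19.30 clampTCP [-103.   -94.6   25.7] F along ex 17.1 ey -1.8 z 7.4 op 0.503 (42.7mm)
the job is handed in; nothing more can be done
None
```

The whetstone is on the holder's rails, pale side up, clamped against the stop, and the gripper is still holding the trigger squeezed. I handed in at 19.3 s; no verdict was reported.

**What I did:** I lifted the stone off its rack, laid it on the rails and let go, landing about 1 mm from the middle of the bed. I then pumped the trigger with four full strokes and one partial stroke, squeezed in stages. The arm's moves never touched the jaw, pot, jar or bowl.

**Last checks:**
- **Stone at the stop:** its measured end stayed at x 209.4 mm through the last squeezes. It had been at 207.1 mm before the final stroke, and the stop face is nominally at 210 mm.
- **Stone pose:** flat and cream side up; the camera shows no visible turn.
- **Trigger hold:** the trigger pushes back with a steady 17 N. From the blade's angle it is squeezed about 0.15–0.2 rad.
- **Jaw force and pad:** I could not measure these directly. From the trigger force I estimate 11–16 N at the jaw and the pad 5–7 mm in. The bar's motion gives about 5–8 mm.

**Disagreement:** estimates of the bar's position before the last stroke did not agree. The tail in the wrist images gave 36–39 mm, while the stone's shift in the scene view gave 38–40 mm. That is why I squeezed the last stroke in stages, using the force reading. Every estimate falls within the required 8–30 N and 3–11.5 mm.

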